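Gape check of a jaw cast on its sprung stand

ROBOT

A 7-joint arm with a two-finger parallel gripper is mounted at the origin on the work surface. World frame = base frame: x ahead of the robot, y to its left, z up, the work surface at z = 0. Lengths are in m, angles in degrees, forces in N, time in s.
With the tool pointing down it reaches from about 0.35 to 0.9 m from the base axis. Payload 19.9 kg.
Tool frame: the origin (TCP) lies midway between the tips of the shut fingers; the grasp point (between the pads) lies 19 mm behind it; z points along the fingers, y is the line along which they close (so a half turn about z gives the same grasp; the last joint's range is limited). The gripper opens to 94 mm and grips with 3 to 60 N. Pads are 16 mm wide; open, the fingers measure 119 mm over their backs; the gripper's body (75 mm by 177 mm) begins 78 mm behind the grasp point.
Start: joints at [63.34, 23.915, -0.59, 92.452, 0.269, 63.638, -3.037], TCP at [0.257, -0.57, 0.205] pointing down, gripper open.
Joint ranges: [-161.28, 161.28], [-22.2, 115.67], [-73.04, 71.86], [3.21, 147.25], [-68.34, 248.33], [10.77, 114.83], [-161.83, 161.83]. Speed limits (degrees/s): [108.29, 108.29, 136.94, 136.94, 172.46, 172.46, 172.46].

INTERFACE

Orientations are given as [roll, pitch, yaw] about the fixed x, y, z axes, in that order (R = Rz(yaw) Ry(pitch) Rx(roll)).
In Python, from bench import robot gives the robot as it stands.
- The arm moves only by the tool servo_tool, never from a script. Its argument "moves" is a list of rows, each a list of 3 entries, a list of its own where there are three numbers: the closure, from -1 (fully open) to 1 (shut), then the shift along the world's x, y, z as a fraction of full scale, then the turn, a rotation vector about the world's x, y, z as a fraction of full scale. In form: [[jaw, [tx, ty, tz], [ax, ay, az]], ...]. A call has 1 to 5 rows; each row is the pose to reach, as a shift and turn from the pose commanded when the call began; what a row does not reach only later rows make up. Full scale, the value 1, is 0.5 m for a shift and 120 degrees for a turn. A row lasts 1/12 s, in which the tool goes at most 41.7 mm and 7.16 degrees, less where a joint would pass 70% of its speed; a pose out of reach is approached as far as the arm can. A call with a number of a shift or a turn outside -1 to 1 is refused whole. A call with a gripper value outside its range is refused whole. The fingers move at their own pace and stop on an object; "squeeze" is the grip in N (left out, the last holds). Time passes only in rows, so rows that repeat a pose let the fingers close. It gives the time, the measured TCP pose, the force, the opening and the grip force at its end, in the units of the state.
- robot.sense(): the state, without advancing time (a new reading comes with each control period).
- robot.get_image(name): name is "scene" or "top"; returns (picture, depth): 384x512x3 uint8, blue, green, red; 384x512 float32, m along the optical axis (not along the pixel's ray), 0 where there is no reading.
- robot.camera_info(name): a dict with "intrinsics" (3x3 intrinsics, pixels), "rvec" (rotation vector, rad) and "tvec" (3), from world to camera coordinates, as OpenCV has them. Camera axes: x right, y down, z forward; pixel columns grow to the right and rows downward; lengths in m; the calibration is good to about 2 mm. A picture is of the moment at which its call begins. camera_info takes no time and is no camera call.
- robot.hand_in(): hands the job in; it is judged then, once.
Trained networks look in the newest picture that a camera, given by its name, has taken for a name from the list of things; names that differ only in an ending like _2 or _b are one class to them, and where a whole thing is asked for, a point or a joint stands for the part that bears it (a point fixed in the world has none). Each returns a list of dicts, best first, with "p" (0 to 1); they miss things now and then, are a little off and sometimes report something else, mostly with a low value. They report only what shows in the picture. A call takes as long as a camera call.
- robot.find_in(camera, query): "box" ([centre column, centre row, width, height] in pixels, round what is visible of it).
The state is a dict: "t": time; "qpos": joint angles; "joint_vel": joint speeds; "joint_efforts": joint torques, N m; "ee_pos": TCP position; "tcp_rot": TCP orientation; "contact_force": force on the tool from outside, world axes, zero at the start; "torque": the same for the moment, N m; "finger_gap": opening from 0.0 (shut) to 1.0 (fully open); "gripper_force": force on a finger pad.
Only numpy, scipy, OpenCV 4.12 (cv2) and the standard library are available. Lean on these libraries where they do the work, as an engineer would, in place of code of your own. Each camera call takes 0.05 s, during which the arm holds its last target. There are 200 camera calls.

TASK

Check the gape of the jaw cast: move weights (large discs 200 g, small ones 100 g) from the grey felt mat onto the stand's empty sprung pan until it carries 500 g and its pointer has come down to the long mark, then slide the blade of the footed gauge straight in between the upper and lower front teeth, until the collar on the blade is right up to the teeth, and leave it there a couple of seconds. Then draw the gauge out and stand it back on its white card, and after that put all the weights back on the felt mat so that the pan rises again. Leave the other things on the desk alone.

Things in the scene. Friction and masses are not known exactly. Their poses are not given: they have to be found in the camera images.
- stand: Fixed grey base plate with an aluminium column (top 135 mm) that carries the fixed bone-coloured upper jaw cast (top 123 mm). Origin: on the desk, on the column's axis. x runs level from the front teeth (front faces at x = -77 mm, facing -x) past the column (x = 0) to the pan (centre x = +110 mm). Plate 12 mm high, x = -90 to +180, y = -60 to +60 mm.
- mouth (a point): Middle of the front tooth faces, 77 mm above the desk, axes as the stand's; the blade enters along +x. Upper tooth edges: 8 mm above this point. Lower ones: 7 mm above it with the pan empty (1 mm gap), sinking with the pan, so 8 mm below it at the mark (16 mm gap). Front tooth rows are 44 mm wide (y) and 17 mm deep, the arch behind is open, 42 mm wide.
- pan (a joint): How far the sprung pan, and the lower jaw cast fixed to it, has sunk, in m: 0 with the pan empty, about 3 mm for each 100 g (stiffness 327 N/m, straight down, damped, settles in about 1 s), stop at 32 mm. The long mark is at 15 mm (500 g); right within 2 mm.
- pan_floor (a point): Centre of the floor of the steel pan, moves with it (100 mm above the desk when empty), axes as the stand's. The pan is 110 mm (x) by 180 mm (y), with a rim 3 mm thick that stands 5 mm over the floor. The column's near face is 98 mm from this point towards -x and its top 35 mm above the empty pan.
- gauge: Gauge, 650 g: steel foot 80 x 70 x 16 mm, black post 30 (x) x 18 mm (y) up to 140 mm, gripped by its upper part across y; a level steel blade 14 mm wide, 10 mm thick reaches along +x to 115 mm from the origin, its middle 77 mm above the underside (the height of mouth). Collar 26 mm wide, 20 mm tall, its front 34 mm behind the tip. Origin: centre of foot's underside, z up.
- blade_tip (a point): Middle of the blade's tip, at x = +115 mm, z = 77 mm of the gauge.
- card: White card 120 x 100 mm lying flat on the desk (1 mm), home of the gauge's foot. Origin at its centre on the desk; x along the long side.
- mat: Grey felt mat 260 mm (x) by 220 mm (y) lying flat on the desk (1 mm), home of the weights. Origin at its centre on the desk.
- large1: A large flat steel disc weight, 200 g: 46 mm across and 14 mm thick, with a 16 mm knob on top (25 mm high over all). Origin: centre of its underside, z up. May be absent.
- large2: A large flat steel disc weight, 200 g: 46 mm across and 14 mm thick, with a 16 mm knob on top (25 mm high over all). Origin: centre of its underside, z up. May be absent.
- large3: A large flat steel disc weight, 200 g: 46 mm across and 14 mm thick, with a 16 mm knob on top (25 mm high over all). Origin: centre of its underside, z up. May be absent.
- small1: A small flat steel disc weight, 100 g: 34 mm across and 14 mm thick, with a 16 mm knob on top (25 mm high over all). Origin: centre of its underside, z up. May be absent.
- small2: A small flat steel disc weight, 100 g: 34 mm across and 14 mm thick, with a 16 mm knob on top (25 mm high over all). Origin: centre of its underside, z up. May be absent.
- small3: A small flat steel disc weight, 100 g: 34 mm across and 14 mm thick, with a 16 mm knob on top (25 mm high over all). Origin: centre of its underside, z up. May be absent.
- mouse: Black computer mouse, 108 x 60 x 31 mm, to be left alone. Origin: under its middle.
- pencil_pot: Grey pencil pot, 74 mm across, 90 mm tall, pencils to 150 mm, to be left alone. Origin: under its middle.
- vertebra: Bone-coloured vertebra cast, about 80 x 70 x 20 mm, to be left alone. Origin: under its round body.
- caliper: Steel caliper lying flat, 190 mm long, to be left alone. Origin: under its middle.
- notes: Block of paper notes 76 x 76 x 30 mm, to be left alone. Origin: under its middle.
- eraser: White eraser 45 x 20 x 12 mm, to be left alone. Origin: under its middle.
- jar: Small jar, 52 mm across, 60 mm tall, to be left alone. Origin: under its middle.

How it is judged:
By the outcome, as a careful person would: the job done as asked, in the order asked, and still so for the second after the job is handed in, with the robot touching nothing.
Of large1, large2, large3, small1, small2, small3 only 4 to 6 are there at a start; the rules pass over those that are not, and their reading is None.
At some moment in a run one of large1, large2, large3, small1, small2, small3 may be knocked a few centimetres aside while the robot is not near it.
Once in a run the grip may slacken for a moment while it holds something.
It also fails if it takes over 210 s, if anything falls off the work surface, if the arm or the gripper's body presses on something with over 40 N, if the wrist force passes 120 N, or if a joint passes its speed limit or range.

## Working session

There is one attempt and no reset: what is moved stays moved. The work goes in short steps, Python scripts to look and compute and a tool call to move; the robot and the scene stay as the last step left them, time stands still between calls to the robot, and variables do not carry over. Pictures are saved under pics/ and viewed, at most 14 in all, crops included, and the job is handed in when it is done.

Besides the shell and the picture viewer there is one more tool, called after ">>>" as name(argument=value, ...) on one line, values as JSON. servo_tool: Moves the arm, as the interface text tells. Its arguments: {"type":"object","properties":{"moves":{"type":"array","items":{"type":"array"}},"squeeze":{"type":"number"}},"required":["moves"]}

```bash
ls; mkdir -p pics; cat > h.py <<'E'
import numpy as np, cv2
from bench import robot
def cam(n):
    c=robot.camera_info(n);R=cv2.Rodrigues(np.array(c['rvec'],float))[0]
    return np.array(c['intrinsics'],float),R,np.array(c['tvec'],float).ravel()
def cloud(n,depth):
    K,R,t=cam(n);v,u=np.mgrid[:depth.shape[0],:depth.shape[1]]
    P=np.stack([(u-K[0,2])/K[0,0]*depth,(v-K[1,2])/K[1,1]*depth,depth],-1)
    W=(P-t)@R
    W[depth<=0]=np.nan
    return W
def proj(n,X):
    K,R,t=cam(n);p=(R@np.array(X,float)+t);p=K@p;return p[:2]/p[2]
E
python3 - <<'E'
from h import *
for n in("scene","top"):
    im,d=robot.get_image(n);cv2.imwrite(f"pics/{n}0.png",im);np.save(n+"0.npy",d)
    K,R,t=cam(n);print(n,K.tolist(),(-R.T@t).round(3),R.round(2).tolist())
    W=cloud(n,d)
    for q in("stand","pan","gauge","card","mat","large1","small1"):
        for r in robot.find_in(n,q)[:7]:
            if r['p']<.2: continue
            b=r['box'];u,v=int(b[0]),int(b[1]);print(q,round(r['p'],2),np.round(b),W[min(v,383),min(u,511)].round(3))
print(robot.sense())
E
```

```text
pics
scene [[383.4020494032689, 0.0, 249.13428542839333], [0.0, 383.4020494032689, 189.86049728100582], [0.0, 0.0, 1.0]] [ 0.878 -0.652  0.75 ] [[0.87, 0.49, 0.01], [0.36, -0.62, -0.69], [-0.33, 0.61, -0.72]]
stand 0.83 [302. 128.  96.  83.] [0.578 0.198 0.091]
pan 0.87 [308. 123.  89.  67.] [0.566 0.29  0.042]
gauge 0.92 [226. 191.  35.  66.] [ 0.526 -0.124  0.091]
gauge 0.59 [267. 306.  50.  48.] [ 0.732 -0.307  0.03 ]
card 0.77 [226. 213.  44.  41.] [ 0.524 -0.126  0.015]
card 0.61 [329. 213.  31.  20.] [0.749 0.003 0.012]
card 0.4 [268. 307.  48.  50.] [ 0.738 -0.309  0.03 ]
mat 0.64 [175. 280. 151. 124.] [ 0.53  -0.346  0.015]
large1 0.86 [139. 271.  15.  20.] [ 0.445 -0.366  0.016]
large1 0.71 [183. 258.  22.  25.] [ 0.512 -0.291  0.015]
small1 0.72 [216. 271.  18.  15.] [ 0.595 -0.286  0.02 ]
small1 0.63 [170. 286.  17.  17.] [ 0.528 -0.364  0.014]
top [[456.12563545595634, 0.0, 261.36254786457835], [0.0, 456.12563545595634, 192.42982868425725], [0.0, 0.0, 1.0]] [ 0.395 -0.106  1.292] [[-0.0, -1.0, -0.02], [-0.99, 0.01, -0.15], [0.15, 0.02, -0.99]]
stand 0.78 [144. 199. 107.  
[... 583 characters left out ...]
t': 0.8, 'qpos': array([63.33942464, 23.91169293, -0.59007643, 92.45198385,  0.26833125,
       63.63860799, -3.03835504]), 'joint_vel': array([ 0.0419143 ,  0.13106551,  0.03990354,  0.05472666, -0.04738035,
        0.0606541 ,  0.07815189]), 'joint_efforts': array([ 6.13644206e-04, -8.50974083e+01,  6.39542285e-01, -4.26276183e+01,
       -4.86726605e-02,  1.35848028e-02, -4.85933708e-05]), 'ee_pos': array([ 0.25702626, -0.56969007,  0.20546752]), 'tcp_rot': array([-1.79999156e+02,  1.30121740e-03,  2.42808064e+01]), 'contact_force': array([0.60843344, 0.09452168, 0.69177927]), 'torque': array([ 0.01234566,  0.05441431, -0.00830506]), 'gripper_force': 0.0, 'finger_gap': 0.9997839504762944}
```

```bash
python3 - <<'E'
from h import *
a=cv2.imread("pics/top0.png")[120:320,60:460];cv2.imwrite("pics/top0c.png",cv2.resize(a,None,fx=2,fy=2,interpolation=2))
a=cv2.imread("pics/scene0.png");cv2.imwrite("pics/scene0c.png",cv2.resize(a,(800,600),interpolation=2))
E
```

```text
(no output)
```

View pics/top0c.png

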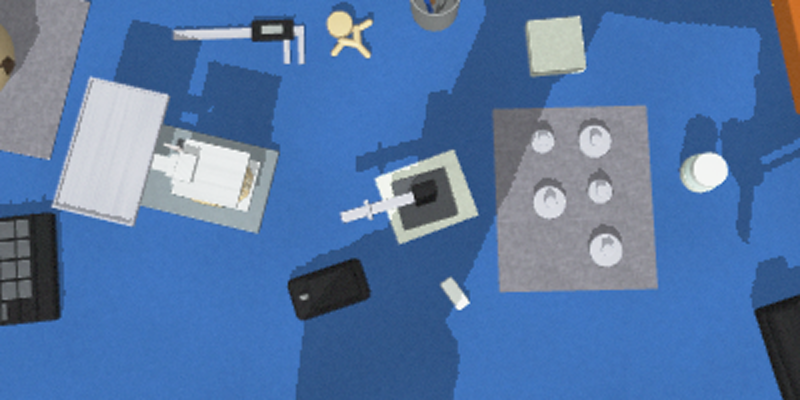

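View pics/scene0c.png

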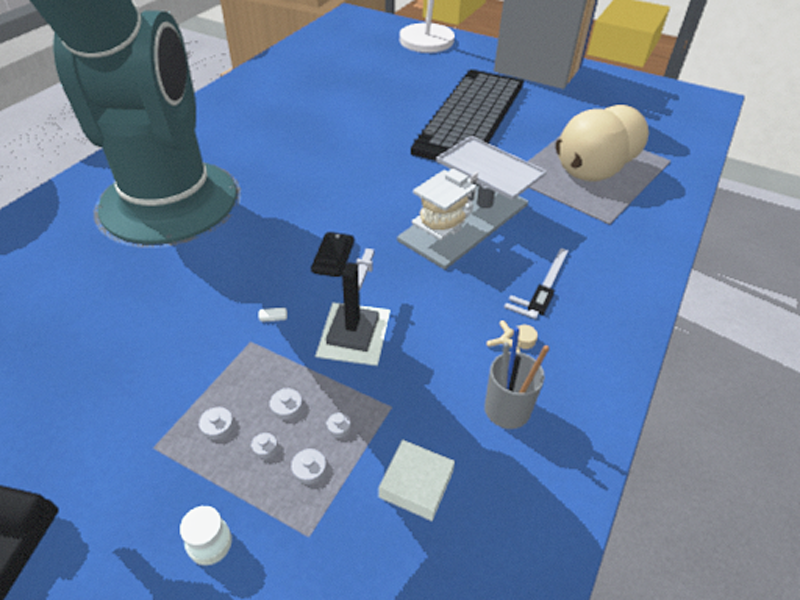

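The top view shows five weights on the mat: large ones at crop pixels (594,140), (548,200) and (605,248), small ones at (541,139) and (599,189). The gauge is at (425,195) with its blade pointing left. The stand is at about (200,170) with its teeth facing right, towards the gauge. I'll fit the poses next.

```bash
cat >> h.py <<'E'
def obs():
    o={}
    for n in("scene","top"):
        im,d=robot.get_image(n);o[n]=(im,d,cloud(n,d))
    return o
def rect(P):
    (c,s,a)=cv2.minAreaRect((P*1000).astype(np.float32));return np.round(c,1),np.round(s,1),round(a,1)
def weights(o,zr=(.009,.022),reg=(.33,.70,-.52,-.16),zoff=0):
    "disc blobs, by height"
    res=[]
    for n in o:
        W=o[n][2];m=(W[...,2]>zr[0])&(W[...,2]<.04)&(W[...,0]>reg[0])&(W[...,0]<reg[1])&(W[...,1]>reg[2])&(W[...,1]<reg[3])
        k,l,st,_=cv2.connectedComponentsWithStats(m.astype(np.uint8))
        for i in range(1,k):
            if st[i,4]<25: continue
            P=W[l==i];kn=P[P[:,2]>.022]
            (c,r)=cv2.minEnclosingCircle((P[:,:2]*1000).astype(np.float32))
            res.append((n,st[i,4],np.round(c,1),round(2*r,1),np.round(np.median(kn[:,:2],0)*1000,1) if len(kn) else None, round(P[:,2].max()*1000,1)))
    return res
E
python3 - <<'E'
from h import *
o=obs()
for r in weights(o): print(*r)
def sel(n,z0,z1,x0,x1,y0,y1):
    W=o[n][2];m=(W[...,2]>z0)&(W[...,2]<z1)&(W[...,0]>x0)&(W[...,0]<x1)&(W[...,1]>y0)&(W[...,1]<y1);return W[m]
for n in o:
    for nm,a in dict(pan=(.093,.113,.45,.75,.22,.45),plate=(.006,.02,.42,.75,.0,.36),cast=(.113,.13,.42,.72,.0,.26),col=(.13,.145,.42,.72,.0,.30),post=(.125,.15,.4,.62,-.25,-.0),foot=(.010,.024,.42,.6,-.25,-.04),blade=(.068,.1,.38,.62,-.2,.03)).items():
        P=sel(n,*a)
        if len(P)>3: print(n,nm,len(P),*rect(P[:,:2]),'z',np.round(np.median(P[:,2]),4),'med',np.round(np.median(P[:,:2],0),4), P[:,1].min().round(3),P[:,1].max().round(3))
# card white/mat by colour in top
im,_,W=o['top']
hsv=cv2.cvtColor(im,cv2.COLOR_BGR2HSV)
m=((hsv[...,1]<70)&(abs(W[...,2])<.008)).astype(np.uint8)
k,l,st,_=cv2.connectedComponentsWithStats(cv2.morphologyEx(m,cv2.MORPH_OPEN,np.ones((3,3))))
for i in range(1,k):
    if st[i,4]>150: print('flat',st[i,4],*rect(W[l==i][:,:2]),hsv[l==i].mean(0).round())
E
```

```text
scene 31 [ 377.4 -162.6] 27.4 None 14.2
scene 280 [ 507.9 -286.9] 47.3 [ 508.3 -286.6] 27.3
scene 312 [ 442.  -362.9] 47.0 [ 441.4 -363.5] 28.4
scene 166 [ 594.8 -280. ] 34.3 [ 595.3 -280.5] 27.3
scene 183 [ 523.9 -358.6] 34.5 [ 523.7 -358.9] 26.5
scene 105 [ 694.9 -303.7] 78.6 [ 696.8 -297.7] 33.8
scene 361 [ 594.6 -353. ] 46.5 [ 594.3 -353.3] 28.1
scene 237 [ 557.2 -497. ] 46.0 [ 567.6 -503.8] 40.0
top 105 [ 697.5 -303.4] 74.9 [ 695.  -296.7] 37.5
top 206 [ 594.5 -352.4] 47.5 [ 595.  -353.7] 30.5
top 111 [ 594.8 -280.8] 36.5 [ 595.5 -278.7] 29.8
top 106 [ 546.3 -497. ] 51.6 [ 537.4 -480.5] 39.6
top 114 [ 522.3 -358.1] 33.3 [ 522.1 -357.3] 29.5
top 208 [ 507.2 -286.5] 45.7 [ 506.2 -287. ] 31.1
top 210 [ 441.5 -363.4] 47.0 [ 441.8 -362.8] 31.0
top 29 [ 373.4 -161.2] 24.5 None 17.4
scene pan 1396 [570. 294.] [132.5 183.4] 77.3 z 0.0997 med [0.5774 0.3027] 0.225 0.376
scene plate 1439 [585.2 179.9] [359.  329.4] 89.9 z 0.0114 med [0.5802 0.1799] 0.0 0.359
scene cast 564 [542.5 175. ] [111.1  75.7] 75.4 z 0.1224 med [0.544  0.1597] 0.114 0.224
scene col 81 [554.  197.4] [55.  30.9] 18.3
[... 538 characters left out ...]
 0.1237 med [0.536  0.1603] 0.114 0.222
top col 140 [550.5 204.8] [44.9 41.4] 78.6 z 0.1352 med [0.5457 0.1956] 0.18 0.223
top post 89 [ 514.1 -112. ] [18.  29.4] 14.6 z 0.1397 med [ 0.5142 -0.112 ] -0.127 -0.097
top foot 527 [ 521.2 -136.3] [ 70.3 130. ] 15.8 z 0.0164 med [ 0.5071 -0.1156] -0.195 -0.065
top blade 232 [497.3 -63.3] [ 24.9 126.5] 10.5 z 0.0826 med [ 0.4968 -0.0496] -0.125 -0.001
flat 220 [832.7 573.4] [115.5  32.5] 68.1 [119.  13. 108.]
flat 3036 [719.1 536.4] [275.7 240.3] 78.5 [120.  14. 144.]
flat 1508 [ 521.9 -757. ] [ 58.  322.3] 85.0 [ 93.   7. 152.]
flat 6137 [ 515.9 -323.5] [260.2 219.7] 1.0 [121.  15. 146.]
flat 740 [ 518.6 -115. ] [101.4 121.6] 19.8 [ 51.  19. 203.]
```

```bash
cat > st.py <<'E'
from h import *
o=obs()
def comp(n,z0,z1,c,u=np.array([np.cos(np.radians(76.5)),np.sin(np.radians(76.5))]),lim=(-1,1),er=1):
    W=o[n][2];s=(W[...,:2]-np.array(c))@u
    m=((W[...,2]>z0)&(W[...,2]<z1)&(s>lim[0])&(s<lim[1])).astype(np.uint8)
    if er: m=cv2.morphologyEx(m,cv2.MORPH_OPEN,np.ones((3,3),np.uint8))
    k,l,st,_=cv2.connectedComponentsWithStats(m)
    i=1+np.argmax(st[1:,4]);return W[l==i]
c0=(.548,.195)
for n in o:
    for nm,a in dict(pan=(.093,.112,c0,),pan2=(.093,.112,c0),plate=(.007,.018,c0),cast=(.116,.129,c0)).items():
        kw={'pan':dict(lim=(.05,.2)),'pan2':dict(lim=(.07,.2)),'plate':dict(lim=(-.12,.2)),'cast':dict(lim=(-.12,.06))}[nm]
        P=comp(n,*a,**kw);print(n,nm,len(P),*rect(P[:,:2]),np.median(P[:,2]).round(4))
# teeth front faces: points 60..110 mm high, foremost in stand frame
u=np.array([np.cos(np.radians(76.5)),np.sin(np.radians(76.5))]);v=np.array([-u[1],u[0]])
for n in o:
    W=o[n][2].reshape(-1,3);W=W[np.isfinite(W[:,0])];q=W[:,:2]-np.array(c0);s=q@u;t=q@v
    for z0,z1 in((.055,.083),(.086,.1),(.1,.115),(.115,.13)):
        m=(abs(s+.06)<.04)&(abs(t)<.05)&(W[:,2]>z0)&(W[:,2]<z1)
        if m.sum()>5: print(n,z0,m.sum(),'s',np.percentile(s[m],[2,10,50]).round(4),'t',np.percentile(t[m],[2,50,98]).round(4))
E
python3 st.py
```

```text
scene pan 1379 [572.6 302.5] [115.5 181.6] 76.7 0.0998
scene pan2 1159 [574.5 311.1] [ 97.4 181.6] 76.3 0.0997
scene plate 1282 [557.5 238.3] [273.2 121.4] 76.7 0.0114
scene cast 518 [541.2 172.4] [106.7  75.4] 77.6 0.1225
top pan 2828 [570.9 300.8] [115.9 180.2] 76.7 0.1011
top pan2 2426 [573.3 310.5] [ 96.2 179.9] 76.5 0.101
top plate 888 [544.9 192.5] [174. 120.] 76.5 0.0126
top cast 832 [539.1 169. ] [96.1 74.1] 76.5 0.1236
scene 0.055 252 s [-0.0757 -0.0741 -0.0648] t [-0.0361 -0.02    0.0306]
scene 0.086 71 s [-0.0752 -0.0736 -0.0674] t [-0.0347 -0.0153  0.0151]
scene 0.1 104 s [-0.0752 -0.074  -0.0662] t [-0.0366 -0.0195  0.0217]
scene 0.115 376 s [-0.075  -0.0733 -0.0513] t [-0.035  -0.001   0.0368]
top 0.055 106 s [-0.0768 -0.0757 -0.0717] t [-0.0309  0.0106  0.0404]
top 0.086 10 s [-0.0751 -0.0749 -0.074 ] t [-0.0034  0.0058  0.0185]
top 0.1 18 s [-0.0758 -0.0752 -0.0736] t [-0.0138  0.0046  0.0406]
top 0.115 609 s [-0.0746 -0.0704 -0.0483] t [-0.0328  0.0033  0.0381]
```

>>> servo_tool(moves=[[0.1,[0.251,0.283,0],[0,0,0.218]],[0.1,[0.251,0.283,0],[0,0,0.218]],[0.1,[0.251,0.283,0],[0,0,0.218]],[0.1,[0.251,0.283,0],[0,0,0.218]],[0.1,[0.251,0.283,0],[0,0,0.218]]], squeeze=25)

```text
t: 1.42
ee_pos: [0.3858, -0.4243, 0.2057]
tcp_rot: [180.0, -0.1, 51.0]
contact_force: [0.5, -0.3, -0.8]
finger_gap: 0.679
gripper_force: 0.0
```

>>> servo_tool(moves=[[0.1,[0.251,0.283,-0.2],[0,0,0.218]],[0.1,[0.251,0.283,-0.2],[0,0,0.218]],[0.1,[0.251,0.283,-0.2],[0,0,0.218]],[0.1,[0.251,0.283,-0.2],[0,0,0.218]],[0.1,[0.251,0.283,-0.2],[0,0,0.218]]])

```text
t: 1.83
ee_pos: [0.5056, -0.2891, 0.1074]
tcp_rot: [180.0, 0.0, 76.9]
contact_force: [0.9, -1.0, 0.1]
finger_gap: 0.452
gripper_force: 0.0
```

>>> servo_tool(moves=[[0.1,[0,0,0],[0,0,0]],[0.1,[0,0,0],[0,0,0]]])

```text
t: 2.0
ee_pos: [0.5055, -0.2881, 0.107]
tcp_rot: [-179.9, -0.1, 76.8]
contact_force: [-1.4, -0.4, 0.5]
finger_gap: 0.449
gripper_force: 0.0
```

>>> servo_tool(moves=[[0.1,[0.004,0.002,-0.06],[0,0,0]],[0.1,[0.004,0.002,-0.12],[0,0,0]],[0.1,[0.004,0.002,-0.16],[0,0,0]],[0.1,[0.004,0.002,-0.16],[0,0,0]],[0.1,[0.004,0.002,-0.16],[0,0,0]]])

```text
t: 2.42
ee_pos: [0.5061, -0.2902, 0.0283]
tcp_rot: [-179.9, 0.0, 76.5]
contact_force: [0.5, -0.6, 1.1]
finger_gap: 0.448
gripper_force: 0.0
```

>>> servo_tool(moves=[[0.1,[0,0,0],[0,0,0]]])

```text
t: 2.5
ee_pos: [0.5072, -0.2904, 0.0297]
tcp_rot: [179.9, 0.0, 76.5]
contact_force: [1.0, 0.5, -0.4]
finger_gap: 0.447
gripper_force: 0.0
```

>>> servo_tool(moves=[[0.1,[0,0,0],[0,0,0]]])

```text
t: 2.58
ee_pos: [0.5074, -0.2903, 0.0299]
tcp_rot: [179.9, 0.1, 76.6]
contact_force: [-0.2, -0.1, -1.0]
finger_gap: 0.453
gripper_force: 0.0
```

```bash
python3 - <<'E'
from h import *
for i in range(3): print(robot.sense()['ee_pos'].round(4));robot.get_image("scene")
o=obs()
for r in weights(o,zr=(.005,0)): print(*r)
E
```

```text
[ 0.5074 -0.2903  0.0299]
[ 0.5074 -0.2902  0.0297]
[ 0.5073 -0.29    0.0294]
scene 198 [ 512.4 -290.8] 58.6 [ 508.4 -291.8] 39.9
scene 331 [ 442.3 -362.5] 48.1 [ 441.5 -363.6] 28.1
scene 181 [ 595.5 -279.4] 35.0 [ 595.2 -280.4] 27.3
scene 198 [ 523.5 -357.6] 35.5 [ 523.4 -358.2] 27.2
scene 111 [ 695.4 -304.7] 76.3 [ 697.1 -296.8] 33.4
scene 380 [ 594.4 -353.3] 47.5 [ 594.6 -353.8] 28.9
scene 258 [ 555.8 -497.6] 46.7 [ 567.  -503.2] 39.6
top 117 [ 698.6 -306.6] 81.2 [ 695.3 -295.3] 36.2
top 64 [ 600.9 -270.5] 43.0 [ 595.8 -275.6] 28.8
top 105 [ 546.5 -497.4] 51.7 [ 537.1 -481. ] 39.4
top 31 [ 373.3 -161.3] 24.6 None 18.8
```

>>> servo_tool(moves=[[0.1,[0.001,0.006,-0.025],[0,0,0]],[0.1,[0.001,0.006,-0.025],[0,0,0]],[0.1,[0.001,0.006,-0.025],[0,0,0]],[1,[0.001,0.006,-0.025],[0,0,0]],[1,[0.001,0.006,-0.025],[0,0,0]]])

```text
t: 3.25
ee_pos: [0.507, -0.2862, 0.0153]
tcp_rot: [-180.0, -0.0, 76.6]
contact_force: [-0.2, 0.7, -0.1]
finger_gap: 0.344
gripper_force: 0.0
```

>>> servo_tool(moves=[[1,[0,0,0],[0,0,0]],[1,[0,0,0],[0,0,0]],[1,[0,0,0],[0,0,0]],[1,[0,0,0],[0,0,0]],[1,[0,0,0],[0,0,0]]])

```text
t: 3.67
ee_pos: [0.5071, -0.2864, 0.0155]
tcp_rot: [-180.0, 0.0, 76.6]
contact_force: [-0.9, 0.2, -0.5]
finger_gap: 0.156
gripper_force: 25.0
```

>>> servo_tool(moves=[[1,[0,0,0.04],[0,0,0]],[1,[0,0,0.12],[0,0,0]],[1,[0,0,0.2],[0,0,0]],[1,[0,0,0.28],[0,0,0]],[1,[0,0,0.37],[0,0,0]]])

```text
t: 4.08
ee_pos: [0.5066, -0.286, 0.1989]
tcp_rot: [-180.0, -0.0, 76.6]
contact_force: [1.2, -0.1, -2.2]
finger_gap: 0.154
gripper_force: 25.0
```

>>> servo_tool(moves=[[1,[0.015,0.06,0.01],[0,0,0]],[1,[0.03,0.12,0.01],[0,0,0]],[1,[0.045,0.19,0.01],[0,0,0]],[1,[0.06,0.26,0.01],[0,0,0]],[1,[0.06,0.29,0.01],[0,0,0]]])

```text
t: 4.5
ee_pos: [0.5381, -0.1364, 0.2024]
tcp_rot: [180.0, -0.1, 76.9]
contact_force: [-0.9, 1.1, -2.2]
finger_gap: 0.155
gripper_force: 25.0
```

>>> servo_tool(moves=[[1,[0.015,0.06,0],[0,0,0]],[1,[0.03,0.12,0],[0,0,0]],[1,[0.045,0.19,0],[0,0,0]],[1,[0.06,0.26,0],[0,0,0]],[1,[0.06,0.29,0],[0,0,0]]])

```text
t: 4.92
ee_pos: [0.5676, 0.0087, 0.2023]
tcp_rot: [-180.0, -0.1, 76.8]
contact_force: [-0.9, 0.5, -1.7]
finger_gap: 0.156
gripper_force: 25.0
```

>>> servo_tool(moves=[[1,[0.015,0.06,0],[0,0,0]],[1,[0.03,0.12,0],[0,0,0]],[1,[0.045,0.19,0],[0,0,0]],[1,[0.06,0.26,0],[0,0,0]],[1,[0.06,0.29,0],[0,0,0]]])

```text
t: 5.33
ee_pos: [0.5972, 0.1536, 0.2021]
tcp_rot: [-180.0, -0.1, 76.8]
contact_force: [-0.7, 0.0, -1.0]
finger_gap: 0.155
gripper_force: 25.0
```

>>> servo_tool(moves=[[1,[0.015,0.06,0],[0,0,0]],[1,[0.03,0.12,0],[0,0,0]],[1,[0.045,0.19,0],[0,0,0]],[1,[0.06,0.26,0],[0,0,0]],[1,[0.06,0.28,0],[0,0,0]]])

```text
t: 5.75
ee_pos: [0.6263, 0.2943, 0.2016]
tcp_rot: [-179.9, -0.1, 76.9]
contact_force: [-0.3, 1.1, -1.6]
finger_gap: 0.158
gripper_force: 25.0
```

>>> servo_tool(moves=[[1,[0,0,0],[0,0,0]],[1,[0,0,0],[0,0,0]],[1,[0,0,0],[0,0,0]]])

```text
t: 6.0
ee_pos: [0.6274, 0.2874, 0.202]
tcp_rot: [-180.0, 0.0, 76.5]
contact_force: [0.2, 1.2, -2.1]
finger_gap: 0.159
gripper_force: 25.0
```

>>> servo_tool(moves=[[1,[-0.003,0.003,-0.05],[0,0,0]],[1,[-0.003,0.003,-0.1],[0,0,0]],[1,[-0.003,0.003,-0.14],[0,0,0]],[1,[-0.003,0.003,-0.16],[0,0,0]],[1,[-0.003,0.003,-0.175],[0,0,0]]])

```text
t: 6.42
ee_pos: [0.6257, 0.2886, 0.1138]
tcp_rot: [-180.0, 0.1, 76.5]
contact_force: [-0.2, 0.2, -0.4]
finger_gap: 0.154
gripper_force: 25.0
```

>>> servo_tool(moves=[[1,[0,0,-0.006],[0,0,0]],[1,[0,0,-0.012],[0,0,0]],[1,[0,0,-0.012],[0,0,0]],[1,[0,0,-0.012],[0,0,0]],[1,[0,0,-0.012],[0,0,0]]])

```text
t: 6.83
ee_pos: [0.6262, 0.2902, 0.1096]
tcp_rot: [179.9, -0.0, 76.6]
contact_force: [1.1, -1.4, 0.5]
finger_gap: 0.155
gripper_force: 25.0
```

>>> servo_tool(moves=[[1,[0,0,0],[0,0,0]],[1,[0,0,0],[0,0,0]],[1,[0,0,0],[0,0,0]],[1,[0,0,0],[0,0,0]],[1,[0,0,0],[0,0,0]]])

```text
t: 7.25
ee_pos: [0.6258, 0.2903, 0.1088]
tcp_rot: [180.0, -0.0, 76.6]
contact_force: [0.2, -0.1, 0.8]
finger_gap: 0.154
gripper_force: 25.0
```

>>> servo_tool(moves=[[0.1,[0,0,0],[0,0,0]],[0.1,[0,0,0],[0,0,0]],[0.1,[0,0,0],[0,0,0]],[0.1,[0,0,0],[0,0,0]],[0.1,[0,0,0],[0,0,0]]])

```text
t: 7.67
ee_pos: [0.6257, 0.2901, 0.1087]
tcp_rot: [-180.0, 0.0, 76.6]
contact_force: [-0.4, 0.3, 0.8]
finger_gap: 0.444
gripper_force: 0.0
```

>>> servo_tool(moves=[[0.1,[0,0,0.03],[0,0,0]],[0.1,[0,0,0.08],[0,0,0]],[0.1,[0,0,0.12],[0,0,0]],[0.1,[0,0,0.17],[0,0,0]],[0.1,[0,0,0.18],[0,0,0]]])

```text
t: 8.08
ee_pos: [0.627, 0.2911, 0.2042]
tcp_rot: [179.8, -0.2, 76.6]
contact_force: [0.2, 0.1, 0.7]
finger_gap: 0.451
gripper_force: 0.0
```

>>> servo_tool(moves=[[0.1,[-0.004,-0.07,0],[0,0,0]],[0.1,[-0.008,-0.15,0],[0,0,0]],[0.1,[-0.012,-0.22,0],[0,0,0]],[0.1,[-0.016,-0.29,0],[0,0,0]],[0.1,[-0.016,-0.32,0],[0,0,0]]])

```text
t: 8.5
ee_pos: [0.6179, 0.1249, 0.1995]
tcp_rot: [179.9, 0.1, 76.4]
contact_force: [0.2, -0.9, 0.0]
finger_gap: 0.454
gripper_force: 0.0
```

>>> servo_tool(moves=[[0.1,[-0.004,-0.07,0],[0,0,0]],[0.1,[-0.008,-0.15,0],[0,0,0]],[0.1,[-0.012,-0.22,0],[0,0,0]],[0.1,[-0.016,-0.29,0],[0,0,0]],[0.1,[-0.016,-0.32,0],[0,0,0]]])

```text
t: 8.92
ee_pos: [0.6094, -0.035, 0.1994]
tcp_rot: [180.0, 0.1, 76.4]
contact_force: [-0.7, -0.6, -0.0]
finger_gap: 0.449
gripper_force: 0.0
```

>>> servo_tool(moves=[[0.1,[-0.004,-0.07,0],[0,0,0]],[0.1,[-0.008,-0.15,0],[0,0,0]],[0.1,[-0.012,-0.22,0],[0,0,0]],[0.1,[-0.016,-0.29,0],[0,0,0]],[0.1,[-0.016,-0.32,0],[0,0,0]]])

```text
t: 9.33
ee_pos: [0.6009, -0.195, 0.1992]
tcp_rot: [180.0, 0.1, 76.4]
contact_force: [-0.3, -1.0, -0.3]
finger_gap: 0.452
gripper_force: 0.0
```

```bash
cat > lk.py <<'E'
from h import *
o=obs()
for r in weights(o,zr=(.009,0)):
    if r[1]>40 and r[2][0]<660 and r[2][1]>-450: print(*r)
W=o['scene'][2];o2=np.array([.5468,.1946]);a=np.radians(76.6);u=np.array([np.cos(a),np.sin(a)]);v=np.array([-u[1],u[0]])
pc=o2+.11*u;q=W[...,:2]-pc;s=q@u;t=q@v
for n in o:
    W=o[n][2];q=W[...,:2]-pc;s=q@u;t=q@v
    m=(abs(s)<.05)&(abs(t)<.085)&(W[...,2]>.06)&(W[...,2]<.16)
    z=W[...,2][m];fl=np.median(z[z<np.percentile(z,60)]);print(n,'pan floor',fl.round(4))
    mm=(m&(W[...,2]>fl+.008)).astype(np.uint8);k,l,st,_=cv2.connectedComponentsWithStats(mm)
    for i in range(1,k):
        if st[i,4]>40:
            P=W[l==i];c,r=cv2.minEnclosingCircle((P[:,:2]*1000).astype(np.float32));print('  on pan',st[i,4],np.round(c,1),round(2*r,1),P[:,2].max().round(4))
print(robot.sense()['t'],robot.sense()['ee_pos'].round(4))
E
python3 lk.py
```

```text
scene 305 [ 441.  -363.2] 47.9 [ 441.8 -363.2] 27.4
scene 168 [ 595.  -280.4] 34.5 [ 595.1 -280.3] 26.5
scene 186 [ 523.7 -358.7] 34.1 [ 524.  -359.5] 27.8
scene 354 [ 594.5 -353.5] 46.3 [ 594.7 -354.1] 28.5
top 146 [ 593.1 -354. ] 45.3 [ 595.3 -353.9] 29.3
top 114 [ 522.1 -358.1] 33.4 [ 522.1 -358.2] 29.8
top 211 [ 440.9 -363.1] 45.6 [ 441.9 -361.9] 29.7
scene pan floor 0.093
  on pan 138 [625.6 290.2] 51.4 0.1208
top pan floor 0.0938
  on pan 236 [626.7 288.8] 47.0 0.1227
9.4333 [ 0.6013 -0.1931  0.199 ]
```

>>> servo_tool(moves=[[0.1,[-0.004,-0.08,0],[0,0,0]],[0.1,[-0.008,-0.16,0],[0,0,0]],[0.1,[-0.012,-0.24,0],[0,0,0]],[0.1,[-0.013,-0.32,0],[0,0,0]],[0.1,[-0.013,-0.32,-0.05],[0,0,0]]])

```text
t: 9.85
ee_pos: [0.5955, -0.3582, 0.1776]
tcp_rot: [179.7, 0.3, 76.2]
contact_force: [0.7, -2.2, 0.5]
finger_gap: 0.447
gripper_force: 0.0
```

>>> servo_tool(moves=[[0.1,[0,0,-0.08],[0,0,0]],[0.1,[0,0,-0.16],[0,0,0]],[0.1,[0,0,-0.23],[0,0,0]],[0.1,[0,0,-0.26],[0,0,0]],[0.1,[0,0,-0.26],[0,0,0]]])

```text
t: 10.27
ee_pos: [0.5942, -0.3477, 0.0406]
tcp_rot: [-179.7, -0.1, 76.7]
contact_force: [0.9, -0.5, 0.2]
finger_gap: 0.452
gripper_force: 0.0
```

>>> servo_tool(moves=[[0.1,[0,0,0],[0,0,0]],[0.1,[0,0,0],[0,0,0]],[0.1,[0,0,0],[0,0,0]]])

```text
t: 10.52
ee_pos: [0.5966, -0.3503, 0.0463]
tcp_rot: [179.8, 0.1, 76.6]
contact_force: [-0.2, 0.3, 0.6]
finger_gap: 0.453
gripper_force: 0.0
```

>>> servo_tool(moves=[[0.1,[-0.004,-0.005,-0.03],[0,0,0]],[0.1,[-0.004,-0.005,-0.05],[0,0,0]],[0.1,[-0.004,-0.005,-0.06],[0,0,0]],[0.1,[-0.004,-0.005,-0.06],[0,0,0]],[0.1,[-0.004,-0.005,-0.06],[0,0,0]]])

```text
t: 10.93
ee_pos: [0.5927, -0.3528, 0.0142]
tcp_rot: [-179.9, 0.0, 76.6]
contact_force: [-7.3, 1.8, 14.2]
finger_gap: 0.456
gripper_force: 7.2
```

>>> servo_tool(moves=[[1,[0,0,0],[0,0,0]],[1,[0,0,0],[0,0,0]],[1,[0,0,0],[0,0,0]],[1,[0,0,0],[0,0,0]],[1,[0,0,0],[0,0,0]]])

```text
t: 11.35
ee_pos: [0.5934, -0.3527, 0.0143]
tcp_rot: [180.0, 0.0, 76.6]
contact_force: [-2.8, 1.3, 11.6]
finger_gap: 0.161
gripper_force: 26.8
```

>>> servo_tool(moves=[[1,[0,0,0],[0,0,0]],[1,[0,0,0],[0,0,0]],[1,[0,0,0],[0,0,0]]])

```text
t: 11.6
ee_pos: [0.5935, -0.3526, 0.0143]
tcp_rot: [180.0, 0.0, 76.6]
contact_force: [-2.8, 0.7, 11.5]
finger_gap: 0.158
gripper_force: 26.6
```

>>> servo_tool(moves=[[1,[0,0,0.04],[0,0,0]],[1,[0,0,0.12],[0,0,0]],[1,[0,0,0.2],[0,0,0]],[1,[0,0,0.28],[0,0,0]],[1,[0,0,0.37],[0,0,0]]])

```text
t: 12.02
ee_pos: [0.5926, -0.3521, 0.1964]
tcp_rot: [-179.9, -0.0, 76.6]
contact_force: [0.8, -0.5, -2.0]
finger_gap: 0.155
gripper_force: 25.7
```

>>> servo_tool(moves=[[1,[-0.008,0.06,0],[0,0,0]],[1,[-0.016,0.13,0],[0,0,0]],[1,[-0.024,0.2,0],[0,0,0]],[1,[-0.032,0.27,0],[0,0,0]],[1,[-0.038,0.334,0],[0,0,0]]])

```text
t: 12.43
ee_pos: [0.5735, -0.1834, 0.195]
tcp_rot: [-180.0, -0.0, 76.6]
contact_force: [0.9, 0.3, -1.5]
finger_gap: 0.158
gripper_force: 26.0
```

>>> servo_tool(moves=[[1,[-0.008,0.06,0],[0,0,0]],[1,[-0.016,0.13,0],[0,0,0]],[1,[-0.024,0.2,0],[0,0,0]],[1,[-0.032,0.27,0],[0,0,0]],[1,[-0.038,0.334,0],[0,0,0]]])

```text
t: 12.85
ee_pos: [0.5544, -0.0164, 0.1951]
tcp_rot: [-180.0, 0.0, 76.6]
contact_force: [-0.4, -0.1, -2.0]
finger_gap: 0.155
gripper_force: 26.0
```

>>> servo_tool(moves=[[1,[-0.008,0.06,0],[0,0,0]],[1,[-0.016,0.13,0],[0,0,0]],[1,[-0.024,0.2,0],[0,0,0]],[1,[-0.032,0.27,0],[0,0,0]],[1,[-0.038,0.334,0],[0,0,0]]])

```text
t: 13.27
ee_pos: [0.5354, 0.1506, 0.1951]
tcp_rot: [-180.0, 0.0, 76.6]
contact_force: [0.2, -0.0, -1.5]
finger_gap: 0.156
gripper_force: 26.0
```

>>> servo_tool(moves=[[1,[-0.008,0.06,0],[0,0,0]],[1,[-0.016,0.13,0],[0,0,0]],[1,[-0.024,0.2,0],[0,0,0]],[1,[-0.032,0.27,0],[0,0,0]],[1,[-0.038,0.334,0],[0,0,0]]])

```text
t: 13.68
ee_pos: [0.5163, 0.3175, 0.195]
tcp_rot: [-180.0, 0.0, 76.6]
contact_force: [0.1, -1.2, -1.4]
finger_gap: 0.156
gripper_force: 26.0
```

>>> servo_tool(moves=[[1,[0,0,0],[0,0,0]],[1,[0,0,0],[0,0,0]],[1,[0,0,0],[0,0,0]],[1,[0,0,0],[0,0,0]]])

```text
t: 14.02
ee_pos: [0.5176, 0.3144, 0.1951]
tcp_rot: [-180.0, 0.0, 76.5]
contact_force: [0.7, -0.3, -1.2]
finger_gap: 0.156
gripper_force: 26.4
```

>>> servo_tool(moves=[[1,[0.002,0,-0.05],[0,0,0]],[1,[0.002,0,-0.1],[0,0,0]],[1,[0.002,0,-0.14],[0,0,0]],[1,[0.002,0,-0.155],[0,0,0]],[1,[0.002,0,-0.165],[0,0,0]]])

```text
t: 14.43
ee_pos: [0.5182, 0.3145, 0.112]
tcp_rot: [-179.9, 0.1, 76.5]
contact_force: [-0.2, -0.6, -1.1]
finger_gap: 0.152
gripper_force: 26.5
```

>>> servo_tool(moves=[[1,[0,0,-0.01],[0,0,0]],[1,[0,0,-0.018],[0,0,0]],[1,[0,0,-0.018],[0,0,0]],[1,[0,0,-0.018],[0,0,0]],[1,[0,0,-0.018],[0,0,0]]])

```text
t: 14.85
ee_pos: [0.5186, 0.3157, 0.1046]
tcp_rot: [180.0, -0.0, 76.6]
contact_force: [0.7, -1.0, -0.3]
finger_gap: 0.154
gripper_force: 26.9
```

>>> servo_tool(moves=[[1,[0,0,0],[0,0,0]],[1,[0,0,0],[0,0,0]],[1,[0,0,0],[0,0,0]],[1,[0,0,0],[0,0,0]],[1,[0,0,0],[0,0,0]]])

```text
t: 15.27
ee_pos: [0.5183, 0.3157, 0.104]
tcp_rot: [180.0, -0.0, 76.6]
contact_force: [0.9, 0.2, 0.3]
finger_gap: 0.155
gripper_force: 27.0
```

>>> servo_tool(moves=[[0.1,[0,0,0],[0,0,0]],[0.1,[0,0,0],[0,0,0]],[0.1,[0,0,0],[0,0,0]],[0.1,[0,0,0],[0,0,0]],[0.1,[0,0,0],[0,0,0]]])

```text
t: 15.68
ee_pos: [0.5182, 0.3156, 0.1039]
tcp_rot: [-180.0, 0.0, 76.6]
contact_force: [-0.1, -0.3, -0.4]
finger_gap: 0.441
gripper_force: 0.0
```

>>> servo_tool(moves=[[0.1,[0,0,0.03],[0,0,0]],[0.1,[0,0,0.08],[0,0,0]],[0.1,[0,0,0.12],[0,0,0]],[0.1,[0,0,0.17],[0,0,0]],[0.1,[0,0,0.19],[0,0,0]]])

```text
t: 16.1
ee_pos: [0.5189, 0.3163, 0.2019]
tcp_rot: [179.9, -0.1, 76.6]
contact_force: [0.6, 0.8, 0.2]
finger_gap: 0.447
gripper_force: 0.0
```

>>> servo_tool(moves=[[0.1,[0.008,-0.06,0],[0,0,0]],[0.1,[0.016,-0.12,0],[0,0,0]],[0.1,[0.024,-0.18,0],[0,0,0]],[0.1,[0.032,-0.24,0],[0,0,0]],[0.1,[0.038,-0.298,0],[0,0,0]]])

```text
t: 16.52
ee_pos: [0.5372, 0.1649, 0.1985]
tcp_rot: [-180.0, 0.0, 76.6]
contact_force: [0.9, 0.2, -0.4]
finger_gap: 0.454
gripper_force: 0.0
```

>>> servo_tool(moves=[[0.1,[0.008,-0.06,0],[0,0,0]],[0.1,[0.016,-0.12,0],[0,0,0]],[0.1,[0.024,-0.18,0],[0,0,0]],[0.1,[0.032,-0.24,0],[0,0,0]],[0.1,[0.038,-0.298,0],[0,0,0]]])

```text
t: 16.93
ee_pos: [0.5562, 0.0158, 0.1986]
tcp_rot: [-180.0, 0.0, 76.6]
contact_force: [0.0, -0.2, -0.5]
finger_gap: 0.448
gripper_force: 0.0
```

>>> servo_tool(moves=[[0.1,[0.008,-0.06,0],[0,0,0]],[0.1,[0.016,-0.12,0],[0,0,0]],[0.1,[0.024,-0.18,0],[0,0,0]],[0.1,[0.032,-0.24,0],[0,0,0]],[0.1,[0.038,-0.298,0],[0,0,0]]])

```text
t: 17.35
ee_pos: [0.5751, -0.1331, 0.1985]
tcp_rot: [-180.0, 0.0, 76.6]
contact_force: [0.5, 0.1, 0.1]
finger_gap: 0.447
gripper_force: 0.0
```

```bash
python3 lk.py
```

```text
scene 309 [ 440.9 -363. ] 47.2 [ 442.6 -363.5] 27.5
scene 165 [ 595.2 -280.1] 33.6 [ 595.7 -280.1] 26.5
scene 181 [ 523.2 -358.5] 34.2 [ 524.4 -359.7] 27.3
top 115 [ 595.2 -279.6] 36.1 [ 593.  -278.6] 30.7
top 116 [ 522.5 -358. ] 33.9 [ 522.1 -358. ] 33.4
top 214 [ 440.5 -363. ] 46.0 [ 441.8 -362.6] 30.0
scene pan floor 0.0874
  on pan 119 [521.7 313. ] 48.1 0.1144
  on pan 135 [627.4 287.2] 46.4 0.1145
top pan floor 0.0882
  on pan 235 [626.7 288.5] 47.8 0.1177
  on pan 243 [518.7 314. ] 47.0 0.1192
17.45 [ 0.5748 -0.1367  0.198 ]
```

>>> servo_tool(moves=[[0.1,[0.008,-0.06,0],[0,0,0]],[0.1,[0.016,-0.12,0],[0,0,0]],[0.1,[0.024,-0.18,0],[0,0,0]],[0.1,[0.032,-0.24,0],[0,0,0]],[0.1,[0.038,-0.298,0],[0,0,0]]])

```text
t: 17.87
ee_pos: [0.5943, -0.2814, 0.1984]
tcp_rot: [-180.0, -0.0, 76.6]
contact_force: [-0.5, -0.2, 0.7]
finger_gap: 0.449
gripper_force: 0.0
```

>>> servo_tool(moves=[[0.1,[0,0,-0.08],[0,0,0]],[0.1,[0,0,-0.15],[0,0,0]],[0.1,[0,0,-0.22],[0,0,0]],[0.1,[0,0,-0.28],[0,0,0]],[0.1,[0,0,-0.3],[0,0,0]]])

```text
t: 18.28
ee_pos: [0.592, -0.2788, 0.0441]
tcp_rot: [-179.7, -0.1, 76.6]
contact_force: [-0.1, -0.3, 0.3]
finger_gap: 0.45
gripper_force: 0.0
```

>>> servo_tool(moves=[[0.1,[0,0,0],[0,0,0]],[0.1,[0,0,0],[0,0,0]],[0.1,[0,0,0],[0,0,0]],[0.1,[0,0,0],[0,0,0]]])

```text
t: 18.62
ee_pos: [0.5953, -0.2807, 0.051]
tcp_rot: [179.8, 0.0, 76.6]
contact_force: [-0.1, -0.3, 0.6]
finger_gap: 0.451
gripper_force: 0.0
```

>>> servo_tool(moves=[[0.1,[0,0,-0.03],[0,0,0]],[0.1,[0,0,-0.05],[0,0,0]],[0.1,[0,0,-0.062],[0,0,0]],[0.1,[0,0,-0.062],[0,0,0]],[0.1,[0,0,-0.062],[0,0,0]]])

```text
t: 19.03
ee_pos: [0.594, -0.2803, 0.0175]
tcp_rot: [-180.0, -0.0, 76.6]
contact_force: [-0.2, -0.4, 1.0]
finger_gap: 0.448
gripper_force: 0.0
```

>>> servo_tool(moves=[[1,[0,0,0],[0,0,0]],[1,[0,0,0],[0,0,0]],[1,[0,0,0],[0,0,0]],[1,[0,0,0],[0,0,0]],[1,[0,0,0],[0,0,0]]])

```text
t: 19.45
ee_pos: [0.5943, -0.2804, 0.0181]
tcp_rot: [180.0, 0.0, 76.6]
contact_force: [-1.2, 0.6, 2.3]
finger_gap: 0.156
gripper_force: 25.0
```

>>> servo_tool(moves=[[1,[0,0,0],[0,0,0]],[1,[0,0,0],[0,0,0]],[1,[0,0,0],[0,0,0]]])

```text
t: 19.7
ee_pos: [0.5943, -0.2805, 0.0181]
tcp_rot: [180.0, 0.0, 76.6]
contact_force: [-0.1, 0.6, 4.5]
finger_gap: 0.154
gripper_force: 25.0
```

>>> servo_tool(moves=[[1,[0,0,0.04],[0,0,0]],[1,[0,0,0.12],[0,0,0]],[1,[0,0,0.2],[0,0,0]],[1,[0,0,0.28],[0,0,0]],[1,[0,0,0.36],[0,0,0]]])

```text
t: 20.12
ee_pos: [0.5938, -0.2802, 0.1996]
tcp_rot: [-180.0, -0.0, 76.6]
contact_force: [0.6, -0.9, -1.2]
finger_gap: 0.153
gripper_force: 25.0
```

>>> servo_tool(moves=[[1,[-0.002,0.06,0],[0,0,0]],[1,[-0.005,0.12,0],[0,0,0]],[1,[-0.007,0.18,0],[0,0,0]],[1,[-0.009,0.24,0],[0,0,0]],[1,[-0.0115,0.291,0],[0,0,0]]])

```text
t: 20.53
ee_pos: [0.5881, -0.1327, 0.1979]
tcp_rot: [-180.0, -0.0, 76.7]
contact_force: [0.5, 0.9, -1.2]
finger_gap: 0.155
gripper_force: 25.0
```

>>> servo_tool(moves=[[1,[-0.002,0.06,0],[0,0,0]],[1,[-0.005,0.12,0],[0,0,0]],[1,[-0.007,0.18,0],[0,0,0]],[1,[-0.009,0.24,0],[0,0,0]],[1,[-0.0115,0.291,0],[0,0,0]]])

```text
t: 20.95
ee_pos: [0.5823, 0.0128, 0.1978]
tcp_rot: [-180.0, -0.0, 76.7]
contact_force: [1.0, -0.8, -0.7]
finger_gap: 0.152
gripper_force: 25.0
```

>>> servo_tool(moves=[[1,[-0.002,0.06,0],[0,0,0]],[1,[-0.005,0.12,0],[0,0,0]],[1,[-0.007,0.18,0],[0,0,0]],[1,[-0.009,0.24,0],[0,0,0]],[1,[-0.0115,0.291,0],[0,0,0]]])

```text
t: 21.37
ee_pos: [0.5765, 0.1582, 0.1978]
tcp_rot: [-180.0, -0.0, 76.7]
contact_force: [0.6, -0.8, -1.5]
finger_gap: 0.157
gripper_force: 25.0
```

>>> servo_tool(moves=[[1,[-0.002,0.06,0],[0,0,0]],[1,[-0.005,0.12,0],[0,0,0]],[1,[-0.007,0.18,0],[0,0,0]],[1,[-0.009,0.24,0],[0,0,0]],[1,[-0.0115,0.291,0],[0,0,0]]])

```text
t: 21.78
ee_pos: [0.5706, 0.3037, 0.1977]
tcp_rot: [-180.0, -0.0, 76.6]
contact_force: [-0.0, -0.3, -0.2]
finger_gap: 0.158
gripper_force: 25.0
```

>>> servo_tool(moves=[[1,[0,0,0],[0,0,0]],[1,[0,0,0],[0,0,0]],[1,[0,0,0],[0,0,0]],[1,[0,0,0],[0,0,0]]])

```text
t: 22.12
ee_pos: [0.5716, 0.3003, 0.1977]
tcp_rot: [180.0, 0.0, 76.5]
contact_force: [0.3, 0.1, -1.4]
finger_gap: 0.156
gripper_force: 25.0
```

>>> servo_tool(moves=[[1,[0.001,0.002,-0.05],[0,0,0]],[1,[0.001,0.002,-0.1],[0,0,0]],[1,[0.001,0.002,-0.14],[0,0,0]],[1,[0.001,0.002,-0.16],[0,0,0]],[1,[0.001,0.002,-0.17],[0,0,0]]])

```text
t: 22.53
ee_pos: [0.5716, 0.3013, 0.1116]
tcp_rot: [-179.9, 0.1, 76.5]
contact_force: [0.0, -0.2, -0.4]
finger_gap: 0.156
gripper_force: 25.0
```

>>> servo_tool(moves=[[1,[0,0,-0.01],[0,0,0]],[1,[0,0,-0.02],[0,0,0]],[1,[0,0,-0.02],[0,0,0]],[1,[0,0,-0.02],[0,0,0]],[1,[0,0,-0.02],[0,0,0]]])

```text
t: 22.95
ee_pos: [0.572, 0.3028, 0.1036]
tcp_rot: [180.0, -0.0, 76.6]
contact_force: [-0.5, -0.3, 0.3]
finger_gap: 0.155
gripper_force: 25.0
```

>>> servo_tool(moves=[[1,[0,0,0],[0,0,0]],[1,[0,0,0],[0,0,0]],[1,[0,0,0],[0,0,0]],[1,[0,0,0],[0,0,0]]])

```text
t: 23.28
ee_pos: [0.5719, 0.3027, 0.1031]
tcp_rot: [180.0, -0.0, 76.6]
contact_force: [0.1, 0.4, -0.7]
finger_gap: 0.153
gripper_force: 25.0
```

>>> servo_tool(moves=[[0.1,[0,0,0],[0,0,0]],[0.1,[0,0,0],[0,0,0]],[0.1,[0,0,0],[0,0,0]],[0.1,[0,0,0],[0,0,0]],[0.1,[0,0,0],[0,0,0]]])

```text
t: 23.7
ee_pos: [0.5717, 0.3026, 0.1029]
tcp_rot: [-180.0, 0.0, 76.6]
contact_force: [0.8, 0.2, -0.3]
finger_gap: 0.442
gripper_force: 0.0
```

>>> servo_tool(moves=[[0.1,[0,0,0.03],[0,0,0]],[0.1,[0,0,0.08],[0,0,0]],[0.1,[0,0,0.13],[0,0,0]],[0.1,[0,0,0.18],[0,0,0]],[0.1,[0,0,0.21],[0,0,0]]])

```text
t: 24.12
ee_pos: [0.5722, 0.3031, 0.2106]
tcp_rot: [179.9, -0.1, 76.6]
contact_force: [-0.1, -0.3, 1.0]
finger_gap: 0.453
gripper_force: 0.0
```

>>> servo_tool(moves=[[0.1,[-0.01,-0.05,0],[0,0,0.02]],[0.1,[-0.018,-0.11,0],[0,0,0.04]],[0.1,[-0.026,-0.17,0],[0,0,0.06]],[0.1,[-0.034,-0.23,0],[0,0,0.079]],[0.1,[-0.038,-0.275,0],[0,0,0.079]]])

```text
t: 24.53
ee_pos: [0.5523, 0.1626, 0.2079]
tcp_rot: [180.0, 0.0, 86.2]
contact_force: [0.4, -0.0, 0.6]
finger_gap: 0.452
gripper_force: 0.0
```

>>> servo_tool(moves=[[0.1,[-0.01,-0.05,0],[0,0,0.02]],[0.1,[-0.018,-0.11,0],[0,0,0.04]],[0.1,[-0.026,-0.17,0],[0,0,0.06]],[0.1,[-0.034,-0.23,0],[0,0,0.079]],[0.1,[-0.038,-0.275,0],[0,0,0.079]]])

```text
t: 24.95
ee_pos: [0.5332, 0.025, 0.2079]
tcp_rot: [-180.0, 0.0, 95.6]
contact_force: [1.1, -0.1, 0.0]
finger_gap: 0.448
gripper_force: 0.0
```

```bash
python3 lk.py; python3 - <<'E'
from h import *
im,_=robot.get_image("scene");cv2.imwrite("pics/s1.png",cv2.resize(im[60:270,150:400],None,fx=3,fy=2.8,interpolation=2))
E
```

```text
scene 306 [ 441.  -362.9] 46.9 [ 441.3 -363.5] 27.1
scene 181 [ 523.1 -358.2] 34.6 [ 523.8 -359.3] 27.5
top 116 [ 522.7 -357.8] 33.6 [ 522.  -358.1] 29.6
top 208 [ 440.6 -362.9] 45.4 [ 439.3 -362. ] 30.9
scene pan floor 0.0845
  on pan 123 [521.7 314.1] 50.5 0.1119
  on pan 77 [572.7 303.3] 36.7 0.1103
  on pan 133 [628.8 288.1] 48.6 0.1103
top pan floor 0.0852
  on pan 234 [627.8 288.2] 47.9 0.1163
  on pan 131 [573.4 302.2] 34.3 0.1143
  on pan 239 [519.1 314.4] 47.2 0.1156
25.05 [0.5336 0.0235 0.2079]
```

View pics/s1.png

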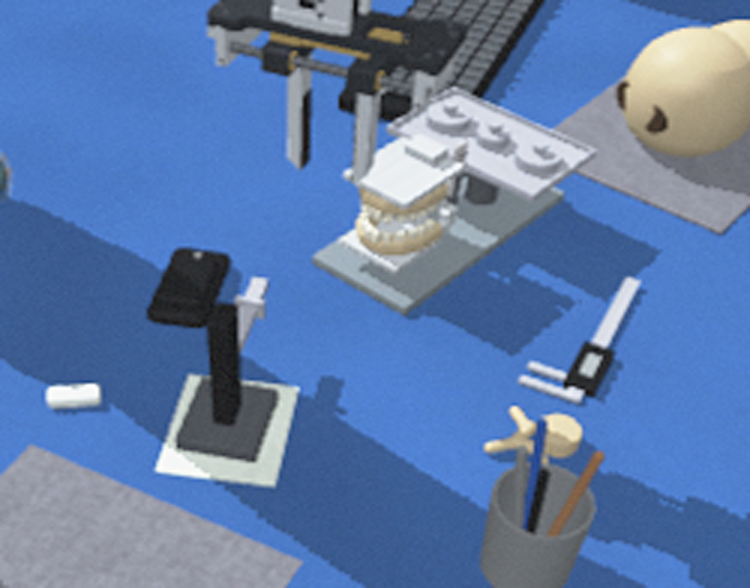

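The crop shows three weights on the pan around (450–540, 115–155) and the mouth open at (400,215). The gauge is untouched on its card. The pan floor reads 85 mm, which is right for 500 g. Next I'll grasp the gauge.

>>> servo_tool(moves=[[0.1,[-0.01,-0.06,0],[0,0,0.02]],[0.1,[-0.02,-0.13,0],[0,0,0.04]],[0.1,[-0.03,-0.2,0],[0,0,0.06]],[0.1,[-0.038,-0.272,0],[0,0,0.079]],[0.1,[-0.038,-0.272,0],[0,0,0.079]]])

```text
t: 25.52
ee_pos: [0.5139, -0.1142, 0.2077]
tcp_rot: [-179.9, 0.1, 104.8]
contact_force: [-0.2, -1.6, -0.0]
finger_gap: 0.45
gripper_force: 0.0
```

>>> servo_tool(moves=[[0.1,[0,0,-0.03],[0,0,0]],[0.1,[0,0,-0.06],[0,0,0]],[0.1,[0,0,-0.08],[0,0,0]],[0.1,[0,0,-0.08],[0,0,0]],[0.1,[0,0,-0.08],[0,0,0]]])

```text
t: 25.93
ee_pos: [0.5148, -0.1075, 0.1678]
tcp_rot: [-180.0, -0.0, 105.1]
contact_force: [0.0, -0.2, 0.7]
finger_gap: 0.452
gripper_force: 0.0
```

>>> servo_tool(moves=[[0.1,[0,0,0],[0,0,0]],[0.1,[0,0,0],[0,0,0]]])

```text
t: 26.1
ee_pos: [0.5152, -0.1082, 0.1686]
tcp_rot: [179.9, 0.0, 105.1]
contact_force: [-0.5, -0.3, -0.0]
finger_gap: 0.451
gripper_force: 0.0
```

>>> servo_tool(moves=[[0.1,[-0.001,-0.008,-0.04],[0,0,0]],[0.1,[-0.001,-0.008,-0.08],[0,0,0]],[0.1,[-0.001,-0.008,-0.11],[0,0,0]],[0.1,[-0.001,-0.008,-0.128],[0,0,0]],[0.1,[-0.001,-0.008,-0.128],[0,0,0]]])

```text
t: 26.52
ee_pos: [0.5137, -0.1122, 0.1028]
tcp_rot: [-179.9, -0.1, 105.0]
contact_force: [-0.1, 0.5, -0.1]
finger_gap: 0.448
gripper_force: 0.0
```

>>> servo_tool(moves=[[0.1,[0,0,0],[0,0,0]],[0.1,[0,0,0],[0,0,0]],[1,[0,0,0],[0,0,0]],[1,[0,0,0],[0,0,0]],[1,[0,0,0],[0,0,0]]], squeeze=45)

```text
t: 26.93
ee_pos: [0.5145, -0.1125, 0.1044]
tcp_rot: [180.0, 0.0, 105.0]
contact_force: [0.3, 0.3, -0.2]
finger_gap: 0.279
gripper_force: 0.0
```

>>> servo_tool(moves=[[1,[0,0,0],[0,0,0]],[1,[0,0,0],[0,0,0]],[1,[0,0,0],[0,0,0]],[1,[0,0,0],[0,0,0]],[1,[0,0,0],[0,0,0]]])

```text
t: 27.35
ee_pos: [0.5143, -0.1124, 0.1041]
tcp_rot: [180.0, 0.0, 105.0]
contact_force: [-2.0, -0.6, 6.0]
finger_gap: 0.186
gripper_force: 44.9
```

```bash
cat > g.py <<'E'
from h import *
import sys
# gauge pose: post/blade rectangles
o=obs();x,y=float(sys.argv[1]),float(sys.argv[2])
for n in o:
    W=o[n][2];q=np.hypot(W[...,0]-x,W[...,1]-y)
    for nm,z0,z1,r in(('blade',.062,.092,.135),('foot',.010,.024,.06)):
        m=((W[...,2]>z0)&(W[...,2]<z1)&(q<r)).astype(np.uint8)
        k,l,st,_=cv2.connectedComponentsWithStats(m);i=1+np.argmax(st[1:,4]);P=W[l==i]
        print(n,nm,st[i,4],*rect(P[:,:2]),'z',np.percentile(P[:,2],[5,50,95]).round(4),'far',P[np.argmax(P[:,1]),:2].round(4),P[:,1].max().round(4))
s=robot.sense();print(s['t'],s['ee_pos'].round(4),s['tcp_rot'].round(2),s['contact_force'].round(1))
E
python3 g.py .5145 -.1125
```

```text
scene blade 87 [ 522.3 -113.6] [33.8 16.8] 73.4 z [0.064  0.0777 0.0894] far [ 0.5191 -0.0951] -0.0951
scene foot 548 [ 515.4 -112.2] [70.4 81.8] 15.4 z [0.0128 0.0157 0.0185] far [ 0.5305 -0.0665] -0.0665
top blade 92 [490.5 -19.7] [24. 39.] 9.3 z [0.0769 0.0838 0.0884] far [ 4.894e-01 -2.000e-04] -0.0002Traceback (most recent call last):
  File "g.py", line 9, in <module>
    k,l,st,_=cv2.connectedComponentsWithStats(m);i=1+np.argmax(st[1:,4]);P=W[l==i]
                                                     ~~~~~~~~~^^^^^^^^^^
    return _wrapfunc(a, 'argmax', axis=axis, out=out, **kwds)
    return bound(*args, **kwds)
ValueError: attempt to get argmax of an empty sequence
```

>>> servo_tool(moves=[[1,[0,0,0.004],[0,0,0]],[1,[0,0,0.008],[0,0,0]],[1,[0,0,0.01],[0,0,0]],[1,[0,0,0.01],[0,0,0]],[1,[0,0,0.01],[0,0,0]]])

```text
t: 27.87
ee_pos: [0.5141, -0.1124, 0.1088]
tcp_rot: [-180.0, -0.0, 105.0]
contact_force: [0.1, -0.0, -6.8]
finger_gap: 0.184
gripper_force: 44.9
```

>>> servo_tool(moves=[[1,[-0.004,0.02,0],[0,0,-0.024]],[1,[-0.008,0.04,0],[0,0,-0.048]],[1,[-0.012,0.06,0],[0,0,-0.072]],[1,[-0.016,0.08,0],[0,0,-0.096]],[1,[-0.018,0.095,0],[0,0,-0.119]]])

```text
t: 28.28
ee_pos: [0.5048, -0.064, 0.1087]
tcp_rot: [-180.0, -0.0, 90.6]
contact_force: [-0.0, -0.1, -6.0]
finger_gap: 0.188
gripper_force: 45.0
```

>>> servo_tool(moves=[[1,[-0.004,0.02,0],[0,0,-0.024]],[1,[-0.008,0.04,0],[0,0,-0.048]],[1,[-0.012,0.06,0],[0,0,-0.072]],[1,[-0.016,0.08,0],[0,0,-0.096]],[1,[-0.018,0.095,0],[0,0,-0.118]]])

```text
t: 28.7
ee_pos: [0.4958, -0.0165, 0.1088]
tcp_rot: [-180.0, -0.0, 76.5]
contact_force: [0.6, -0.2, -5.6]
finger_gap: 0.191
gripper_force: 45.0
```

>>> servo_tool(moves=[[1,[0,0,0],[0,0,0]],[1,[0,0,0],[0,0,0]],[1,[0,0,0],[0,0,0]],[1,[0,0,0],[0,0,0]]])

```text
t: 29.03
ee_pos: [0.4963, -0.0181, 0.1088]
tcp_rot: [-180.0, 0.0, 76.6]
contact_force: [0.0, -0.7, -6.6]
finger_gap: 0.188
gripper_force: 45.0
```

```bash
sed -i 's/;i=1+np/\n        if k<2: continue\n        i=1+np/' g.py; python3 g.py .4963 -.0175;python3 - <<'E'
from h import *
im,_=robot.get_image("scene");cv2.imwrite("pics/s2.png",cv2.resize(im[60:270,150:400],None,fx=3,fy=2.8,interpolation=2))
E
```

```text
scene blade 288 [511.8  30.6] [131.1  25.2] 79.1 z [0.0671 0.0851 0.0901] far [0.5225 0.0949] 0.0949
scene foot 474 [498.3 -17.7] [82.7 72. ] 76.1 z [0.0128 0.02   0.0226] far [0.504  0.0228] 0.0228
29.1333 [ 0.4962 -0.0179  0.1088] [-1.7999e+02  1.0000e-02  7.6600e+01] [ 0.8 -1.  -6.4]
```

View pics/s2.png

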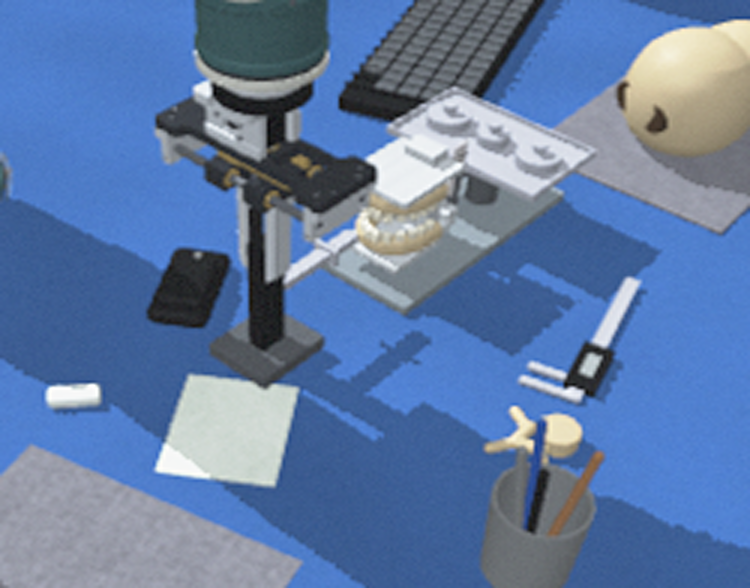

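The gripper holds the gauge at about (265,270) in the crop, with the blade level and pointing at the open mouth at (400,215). The measured tip matches the expected (523, 94) within 1 mm. I'll lower it close to the desk and slide in.

>>> servo_tool(moves=[[1,[0,0,-0.005],[0,0,0]],[1,[0,0,-0.009],[0,0,0]],[1,[0,0,-0.009],[0,0,0]],[1,[0,0,-0.009],[0,0,0]],[1,[0,0,-0.009],[0,0,0]]])

```text
t: 29.6
ee_pos: [0.4961, -0.0174, 0.1042]
tcp_rot: [-180.0, 0.0, 76.6]
contact_force: [1.0, 0.1, -6.6]
finger_gap: 0.191
gripper_force: 45.0
```

>>> servo_tool(moves=[[1,[0.0024,0.01,0],[0,0,0]],[1,[0.0048,0.02,0],[0,0,0]],[1,[0.0072,0.03,0],[0,0,0]],[1,[0.0096,0.04,0],[0,0,0]],[1,[0.0119,0.05,0],[0,0,0]]])

```text
t: 30.02
ee_pos: [0.5023, 0.0084, 0.1044]
tcp_rot: [-180.0, -0.0, 76.6]
contact_force: [-0.8, 0.1, -7.6]
finger_gap: 0.185
gripper_force: 45.0
```

>>> servo_tool(moves=[[1,[0.0024,0.01,0],[0,0,0]],[1,[0.0048,0.02,0],[0,0,0]],[1,[0.0072,0.03,0],[0,0,0]],[1,[0.0096,0.04,0],[0,0,0]],[1,[0.0119,0.05,0],[0,0,0]]])

```text
t: 30.43
ee_pos: [0.5083, 0.0331, 0.1044]
tcp_rot: [-180.0, 0.0, 76.6]
contact_force: [-0.6, 0.1, -6.9]
finger_gap: 0.188
gripper_force: 45.0
```

>>> servo_tool(moves=[[1,[0,0,0],[0,0,0]],[1,[0,0,0],[0,0,0]],[1,[0,0,0],[0,0,0]]])

```text
t: 30.68
ee_pos: [0.508, 0.0324, 0.1043]
tcp_rot: [-180.0, 0.0, 76.6]
contact_force: [-0.3, 0.3, -6.8]
finger_gap: 0.184
gripper_force: 45.0
```

```bash
python3 g.py .5085 .0325;python3 - <<'E'
from h import *
im,_=robot.get_image("scene");cv2.imwrite("pics/s3.png",cv2.resize(im[90:210,200:350],None,fx=5,fy=4.8,interpolation=2))
E
```

```text
scene blade 324 [517.2  92.9] [148.9  55.6] 68.0 z [0.0644 0.0798 0.0897] far [0.5662 0.1533] 0.1533
scene foot 412 [510.7  32.1] [81.4 71.1] 76.1 z [0.0123 0.0159 0.0189] far [0.515  0.0729] 0.0729
top foot 46 [518.3  -3.4] [14.1 34.8] 76.9 z [0.0113 0.017  0.0212] far [5.284e-01 2.000e-04] 0.0002
30.7833 [0.5081 0.0323 0.1044] [-1.7999e+02  1.0000e-02  7.6580e+01] [-0.3 -0.3 -6.5]
```

View pics/s3.png

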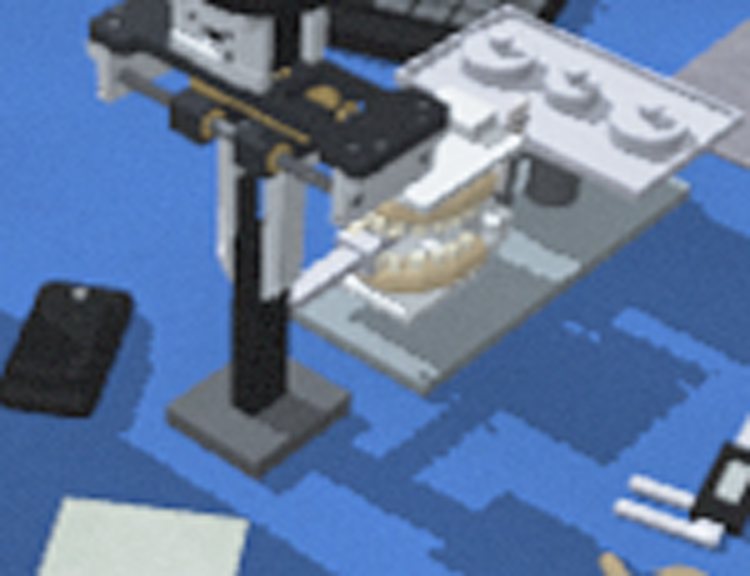

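The blade is between the teeth and the collar, at about (365,243), is just short of them. I'll close the last millimetres slowly, watching the force.

>>> servo_tool(moves=[[1,[0.0006,0.0025,0],[0,0,0]],[1,[0.0012,0.005,0],[0,0,0]],[1,[0.0018,0.0075,0],[0,0,0]],[1,[0.0024,0.01,0],[0,0,0]],[1,[0.0028,0.012,0],[0,0,0]]])

```text
t: 31.25
ee_pos: [0.5096, 0.0388, 0.1044]
tcp_rot: [-180.0, 0.0, 76.6]
contact_force: [-1.1, 0.4, -6.7]
finger_gap: 0.19
gripper_force: 45.0
```

>>> servo_tool(moves=[[1,[0.0003,0.001,0],[0,0,0]],[1,[0.0005,0.002,0],[0,0,0]],[1,[0.0005,0.002,0],[0,0,0]],[1,[0.0005,0.002,0],[0,0,0]]])

```text
t: 31.58
ee_pos: [0.5097, 0.0396, 0.1044]
tcp_rot: [-180.0, 0.0, 76.6]
contact_force: [0.3, -0.0, -7.1]
finger_gap: 0.187
gripper_force: 45.0
```

>>> servo_tool(moves=[[1,[0.0003,0.001,0],[0,0,0]],[1,[0.0005,0.002,0],[0,0,0]],[1,[0.0005,0.002,0],[0,0,0]],[1,[0.0005,0.002,0],[0,0,0]]])

```text
t: 31.92
ee_pos: [0.51, 0.0406, 0.1044]
tcp_rot: [-180.0, 0.0, 76.6]
contact_force: [0.2, 0.9, -6.1]
finger_gap: 0.185
gripper_force: 45.0
```

>>> servo_tool(moves=[[1,[0.0003,0.001,0],[0,0,0]],[1,[0.0005,0.002,0],[0,0,0]],[1,[0.0005,0.002,0],[0,0,0]],[1,[0.0005,0.002,0],[0,0,0]]])

```text
t: 32.25
ee_pos: [0.5102, 0.0412, 0.1044]
tcp_rot: [-180.0, 0.0, 76.6]
contact_force: [-1.4, -5.2, -5.9]
finger_gap: 0.189
gripper_force: 45.0
```

>>> servo_tool(moves=[[1,[0.0003,0.001,0],[0,0,0]],[1,[0.0005,0.002,0],[0,0,0]],[1,[0.0005,0.002,0],[0,0,0]],[1,[0.0005,0.002,0],[0,0,0]]])

```text
t: 32.58
ee_pos: [0.5102, 0.0413, 0.1043]
tcp_rot: [-180.0, 0.1, 76.5]
contact_force: [-3.2, -9.2, -1.5]
finger_gap: 0.186
gripper_force: 45.0
```

>>> servo_tool(moves=[[1,[-0.0005,-0.002,0],[0,0,0]],[1,[-0.0005,-0.002,-0.001],[0,0,0]],[1,[-0.0005,-0.002,-0.002],[0,0,0]],[1,[-0.0005,-0.002,-0.002],[0,0,0]],[1,[-0.0005,-0.002,-0.002],[0,0,0]]])

```text
t: 33.0
ee_pos: [0.5103, 0.0412, 0.1041]
tcp_rot: [180.0, 0.0, 76.6]
contact_force: [-6.8, -7.5, 12.5]
finger_gap: 0.189
gripper_force: 45.0
```

>>> servo_tool(moves=[[1,[0,0,0],[0,0,0]],[1,[0,0,0],[0,0,0]],[1,[0,0,0],[0,0,0]],[1,[0,0,0],[0,0,0]],[1,[0,0,0],[0,0,0]]])

```text
t: 33.42
ee_pos: [0.5103, 0.0412, 0.1041]
tcp_rot: [180.0, 0.0, 76.6]
contact_force: [-6.4, -8.0, 12.2]
finger_gap: 0.188
gripper_force: 45.0
```

```bash
python3 lk.py;python3 - <<'E'
from h import *
im,_=robot.get_image("scene");cv2.imwrite("pics/s4.png",cv2.resize(im[90:210,200:350],None,fx=5,fy=4.8,interpolation=2))
E
```

```text
scene 307 [ 441.5 -362.6] 46.8 [ 441.4 -363.5] 27.6
scene 184 [ 523.2 -358.4] 34.9 [ 523.7 -359. ] 28.2
top 114 [ 521.9 -357.8] 33.6 [ 522.  -359.4] 29.7
top 207 [ 440.8 -363.4] 45.3 [ 441.8 -361.8] 29.1
scene pan floor 0.0844
  on pan 119 [521.5 313.7] 48.4 0.1113
  on pan 78 [575.8 300.4] 34.3 0.1111
  on pan 133 [627.9 288.7] 47.6 0.1114
top pan floor 0.0851
  on pan 231 [627.3 288.9] 47.6 0.1145
  on pan 134 [573.  303.5] 36.0 0.1152
  on pan 239 [519.1 313.9] 45.8 0.1177
33.5167 [0.5103 0.0412 0.1041]
```

View pics/s4.png

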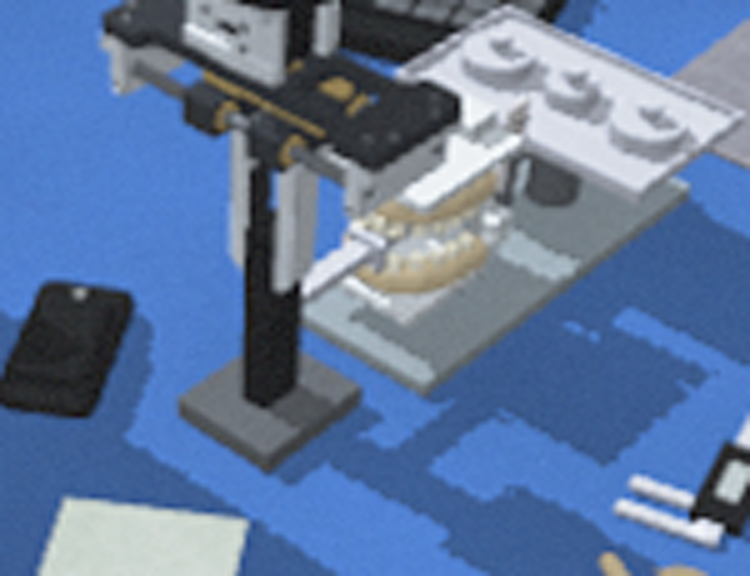

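The collar is against the front teeth at (375,240) and the foot stands on the desk. I'll hold it there about 3 s.

>>> servo_tool(moves=[[1,[0,0,0.001],[0,0,0]],[1,[0,0,0.001],[0,0,0]],[1,[0,0,0.001],[0,0,0]],[1,[0,0,0.001],[0,0,0]],[1,[0,0,0.001],[0,0,0]]])

```text
t: 33.98
ee_pos: [0.5103, 0.0412, 0.1041]
tcp_rot: [180.0, 0.0, 76.6]
contact_force: [-3.5, -5.3, 2.3]
finger_gap: 0.19
gripper_force: 45.0
```

>>> servo_tool(moves=[[1,[0,0,0],[0,0,0]],[1,[0,0,0],[0,0,0]],[1,[0,0,0],[0,0,0]],[1,[0,0,0],[0,0,0]],[1,[0,0,0],[0,0,0]]])

```text
t: 34.4
ee_pos: [0.5103, 0.0412, 0.1041]
tcp_rot: [180.0, 0.0, 76.6]
contact_force: [-4.1, -6.6, 1.4]
finger_gap: 0.19
gripper_force: 45.0
```

>>> servo_tool(moves=[[1,[0,0,0],[0,0,0]],[1,[0,0,0],[0,0,0]],[1,[0,0,0],[0,0,0]],[1,[0,0,0],[0,0,0]],[1,[0,0,0],[0,0,0]]])

```text
t: 34.82
ee_pos: [0.5103, 0.0412, 0.1041]
tcp_rot: [180.0, 0.0, 76.6]
contact_force: [-4.5, -5.7, 1.8]
finger_gap: 0.183
gripper_force: 45.0
```

>>> servo_tool(moves=[[1,[0,0,0],[0,0,0]],[1,[0,0,0],[0,0,0]],[1,[0,0,0],[0,0,0]],[1,[0,0,0],[0,0,0]],[1,[0,0,0],[0,0,0]]])

```text
t: 35.23
ee_pos: [0.5103, 0.0412, 0.1041]
tcp_rot: [180.0, 0.0, 76.6]
contact_force: [-2.6, -6.8, 1.6]
finger_gap: 0.189
gripper_force: 45.0
```

>>> servo_tool(moves=[[1,[0,0,0],[0,0,0]],[1,[0,0,0],[0,0,0]],[1,[0,0,0],[0,0,0]],[1,[0,0,0],[0,0,0]],[1,[0,0,0],[0,0,0]]])

```text
t: 35.65
ee_pos: [0.5103, 0.0412, 0.1041]
tcp_rot: [180.0, 0.0, 76.6]
contact_force: [-3.6, -6.4, 1.8]
finger_gap: 0.19
gripper_force: 45.0
```

>>> servo_tool(moves=[[1,[0,0,0],[0,0,0]],[1,[0,0,0],[0,0,0]],[1,[0,0,0],[0,0,0]],[1,[0,0,0],[0,0,0]],[1,[0,0,0],[0,0,0]]])

```text
t: 36.07
ee_pos: [0.5103, 0.0412, 0.1041]
tcp_rot: [180.0, 0.0, 76.6]
contact_force: [-3.4, -6.5, 1.4]
finger_gap: 0.187
gripper_force: 45.0
```

>>> servo_tool(moves=[[1,[0,0,0],[0,0,0]],[1,[0,0,0],[0,0,0]],[1,[0,0,0],[0,0,0]],[1,[0,0,0],[0,0,0]],[1,[0,0,0],[0,0,0]]])

```text
t: 36.48
ee_pos: [0.5103, 0.0411, 0.1041]
tcp_rot: [180.0, 0.0, 76.6]
contact_force: [-3.8, -6.1, 1.9]
finger_gap: 0.187
gripper_force: 45.0
```

>>> servo_tool(moves=[[1,[0,0,0],[0,0,0]],[1,[0,0,0],[0,0,0]],[1,[0,0,0],[0,0,0]],[1,[0,0,0],[0,0,0]],[1,[0,0,0],[0,0,0]]])

```text
t: 36.9
ee_pos: [0.5103, 0.0412, 0.1041]
tcp_rot: [180.0, 0.0, 76.6]
contact_force: [-2.7, -6.6, 2.1]
finger_gap: 0.187
gripper_force: 45.0
```

>>> servo_tool(moves=[[1,[0,0,0.002],[0,0,0]],[1,[-0.003,-0.013,0.002],[0,0,0]],[1,[-0.007,-0.028,0.002],[0,0,0]],[1,[-0.011,-0.044,0.002],[0,0,0]],[1,[-0.014,-0.058,0.002],[0,0,0]]])

```text
t: 37.32
ee_pos: [0.503, 0.0116, 0.1048]
tcp_rot: [-180.0, 0.0, 76.6]
contact_force: [0.5, -0.9, -6.8]
finger_gap: 0.188
gripper_force: 45.0
```

>>> servo_tool(moves=[[1,[-0.004,-0.015,0],[0,0,0]],[1,[-0.007,-0.03,0],[0,0,0]],[1,[-0.011,-0.045,0],[0,0,0]],[1,[-0.014,-0.058,0.005],[0,0,0]],[1,[-0.014,-0.058,0.009],[0,0,0]]])

```text
t: 37.73
ee_pos: [0.4959, -0.018, 0.1095]
tcp_rot: [-180.0, 0.0, 76.5]
contact_force: [-0.1, -0.6, -6.7]
finger_gap: 0.188
gripper_force: 45.0
```

>>> servo_tool(moves=[[1,[0.004,-0.02,0],[0,0,0.025]],[1,[0.008,-0.04,0],[0,0,0.05]],[1,[0.012,-0.06,0],[0,0,0.075]],[1,[0.016,-0.08,0],[0,0,0.1]],[1,[0.021,-0.097,0],[0,0,0.126]]])

```text
t: 38.15
ee_pos: [0.507, -0.0653, 0.1097]
tcp_rot: [180.0, 0.0, 91.9]
contact_force: [0.3, -0.3, -7.0]
finger_gap: 0.188
gripper_force: 45.0
```

>>> servo_tool(moves=[[1,[0.004,-0.02,0],[0,0,0.025]],[1,[0.008,-0.04,0],[0,0,0.05]],[1,[0.012,-0.06,0],[0,0,0.075]],[1,[0.016,-0.08,0],[0,0,0.1]],[1,[0.021,-0.097,0],[0,0,0.127]]])

```text
t: 38.57
ee_pos: [0.5175, -0.1139, 0.1096]
tcp_rot: [180.0, 0.0, 107.1]
contact_force: [0.5, -0.2, -7.5]
finger_gap: 0.189
gripper_force: 45.0
```

>>> servo_tool(moves=[[1,[0,0,0],[0,0,0]],[1,[0,0,0],[0,0,0]],[1,[0,0,0],[0,0,0]],[1,[0,0,0],[0,0,0]]])

```text
t: 38.9
ee_pos: [0.5172, -0.1126, 0.1095]
tcp_rot: [180.0, -0.0, 106.9]
contact_force: [1.1, 0.1, -7.0]
finger_gap: 0.188
gripper_force: 45.0
```

>>> servo_tool(moves=[[1,[0.001,-0.003,-0.004],[0,0,0]],[1,[0.001,-0.003,-0.007],[0,0,0]],[1,[0.001,-0.003,-0.009],[0,0,0]],[1,[0.001,-0.003,-0.009],[0,0,0]],[1,[0.001,-0.003,-0.009],[0,0,0]]])

```text
t: 39.32
ee_pos: [0.5177, -0.1148, 0.1048]
tcp_rot: [-180.0, -0.0, 107.0]
contact_force: [-0.1, 0.6, -5.8]
finger_gap: 0.19
gripper_force: 45.0
```

>>> servo_tool(moves=[[1,[0,0,-0.001],[0,0,0]],[1,[0,0,-0.001],[0,0,0]],[1,[0,0,-0.001],[0,0,0]]])

```text
t: 39.57
ee_pos: [0.5178, -0.1149, 0.1044]
tcp_rot: [-180.0, 0.0, 107.0]
contact_force: [0.8, 0.4, -5.8]
finger_gap: 0.187
gripper_force: 45.0
```

>>> servo_tool(moves=[[1,[0,0,-0.001],[0,0,0]],[1,[0,0,-0.002],[0,0,0]],[1,[0,0,-0.002],[0,0,0]],[1,[0,0,-0.002],[0,0,0]]])

```text
t: 39.9
ee_pos: [0.5179, -0.115, 0.104]
tcp_rot: [180.0, 0.0, 107.0]
contact_force: [-4.3, -1.2, 8.8]
finger_gap: 0.187
gripper_force: 45.0
```

>>> servo_tool(moves=[[0.1,[0,0,0],[0,0,0]],[0.1,[0,0,0],[0,0,0]],[0.1,[0,0,0],[0,0,0]],[0.1,[0,0,0],[0,0,0]],[0.1,[0,0,0],[0,0,0]]], squeeze=25)

```text
t: 40.32
ee_pos: [0.5179, -0.1149, 0.1034]
tcp_rot: [180.0, 0.0, 107.0]
contact_force: [-0.2, 0.9, -0.2]
finger_gap: 0.447
gripper_force: 0.0
```

>>> servo_tool(moves=[[0.1,[0,0,0.03],[0,0,0]],[0.1,[0,0,0.08],[0,0,0]],[0.1,[0,0,0.13],[0,0,0]],[0.1,[0,0,0.18],[0,0,0]],[0.1,[0,0,0.21],[0,0,0]]])

```text
t: 40.73
ee_pos: [0.5184, -0.1149, 0.2109]
tcp_rot: [179.9, 0.1, 107.0]
contact_force: [0.3, 0.3, -0.3]
finger_gap: 0.452
gripper_force: 0.0
```

>>> servo_tool(moves=[[0.1,[0.008,0.06,0],[0,0,-0.02]],[0.1,[0.016,0.12,0],[0,0,-0.04]],[0.1,[0.024,0.18,0],[0,0,-0.06]],[0.1,[0.032,0.24,0],[0,0,-0.08]],[0.1,[0.036,0.278,0],[0,0,-0.084]]])

```text
t: 41.15
ee_pos: [0.5359, 0.0272, 0.2086]
tcp_rot: [180.0, -0.0, 96.9]
contact_force: [1.2, -0.1, 0.2]
finger_gap: 0.448
gripper_force: 0.0
```

```bash
python3 lk.py; python3 g.py .5175 -.1145; python3 - <<'E'
from h import *
im,d=robot.get_image("scene");W=cloud("scene",d);hsv=cv2.cvtColor(im,cv2.COLOR_BGR2HSV)
m=((hsv[...,1]<70)&(W[...,2]<.02)&(W[...,2]>-.01)&(np.hypot(W[...,0]-.5175,W[...,1]+.115)<.085)).astype(np.uint8)
print(rect(W[m>0][:,:2]))
cv2.imwrite("pics/s5.png",cv2.resize(im[60:350,80:400],(800,600),interpolation=2))
E
```

```text
scene 305 [ 441.4 -362.7] 47.6 [ 441.4 -362.7] 26.7
scene 183 [ 522.9 -358.3] 35.2 [ 523.2 -359.1] 27.6
top 115 [ 522.4 -358. ] 33.6 [ 522.  -358.1] 31.6
top 209 [ 440.6 -362.6] 46.0 [ 439.2 -362.7] 31.0
scene pan floor 0.0846
  on pan 119 [520.1 314.1] 48.8 0.1115
  on pan 77 [575.3 301.9] 35.1 0.1118
  on pan 136 [627.5 288. ] 46.7 0.1116
top pan floor 0.0853
  on pan 235 [626.7 289. ] 47.6 0.1156
  on pan 129 [573.6 302.8] 35.0 0.1149
  on pan 238 [519.1 314.6] 47.2 0.1162
41.25 [0.5358 0.0278 0.2086]
scene blade 226 [505.5 -66.3] [ 24.7 132.2] 19.1 z [0.067  0.0815 0.0882] far [ 0.4901 -0.0018] -0.0018
scene foot 558 [ 519.3 -115.2] [70.1 81.8] 16.9 z [0.0129 0.0158 0.0182] far [ 0.537  -0.0672] -0.0672
top blade 205 [505.2 -70. ] [ 24.6 115. ] 19.5 z [0.0766 0.0831 0.0882] far [ 0.4944 -0.0138] -0.0138
top foot 524 [ 518.4 -114.7] [70.2 79.6] 17.0 z [0.0125 0.0167 0.0213] far [ 0.5389 -0.0677] -0.0677
41.35 [0.5357 0.0241 0.2083] [-1.7999e+02  1.0000e-02  9.6940e+01] [ 0.4 -1.5  0.5]
(array([ 517.6, -115.4]), array([101.6, 125.5]), 20.3)
```

View pics/s5.png

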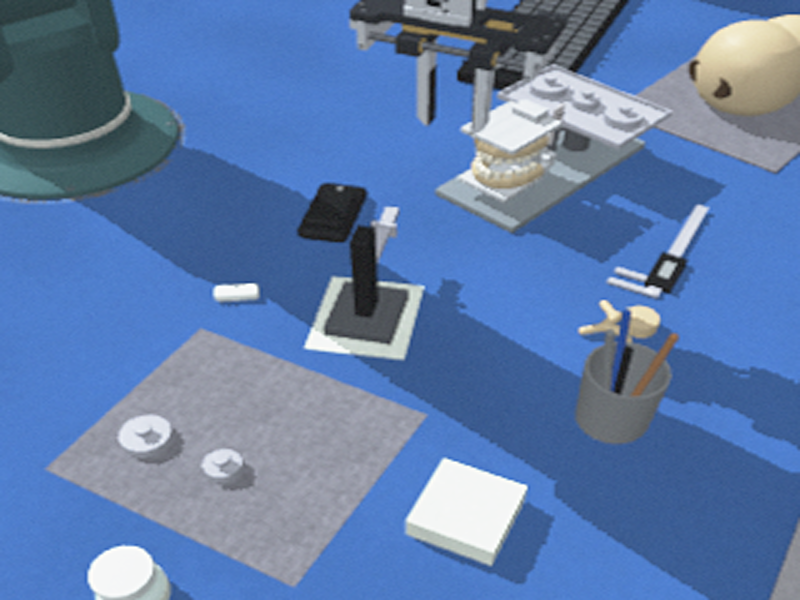

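The gauge stands centred on its card at (365,310), three weights are on the pan and two remain on the mat. Now I'll return the weights, small one first.

>>> servo_tool(moves=[[0.1,[0.008,0.06,0],[0,0,-0.02]],[0.1,[0.016,0.12,0],[0,0,-0.04]],[0.1,[0.024,0.18,0],[0,0,-0.06]],[0.1,[0.032,0.24,0],[0,0,-0.08]],[0.1,[0.037,0.277,0],[0,0,-0.084]]])

```text
t: 41.82
ee_pos: [0.5544, 0.1643, 0.2084]
tcp_rot: [180.0, -0.0, 86.7]
contact_force: [0.3, -0.5, -0.5]
finger_gap: 0.449
gripper_force: 0.0
```

>>> servo_tool(moves=[[0.1,[0.008,0.06,0],[0,0,-0.02]],[0.1,[0.016,0.12,0],[0,0,-0.04]],[0.1,[0.024,0.18,0],[0,0,-0.06]],[0.1,[0.032,0.24,0],[0,0,-0.08]],[0.1,[0.037,0.277,0],[0,0,-0.084]]])

```text
t: 42.23
ee_pos: [0.573, 0.3028, 0.2082]
tcp_rot: [-180.0, -0.0, 76.6]
contact_force: [-0.1, 0.1, 1.2]
finger_gap: 0.451
gripper_force: 0.0
```

>>> servo_tool(moves=[[0.1,[0,0,-0.05],[0,0,0]],[0.1,[0,0,-0.1],[0,0,0]],[0.1,[0,0,-0.15],[0,0,0]],[0.1,[0,0,-0.15],[0,0,0]],[0.1,[0,0,-0.15],[0,0,0]]])

```text
t: 42.65
ee_pos: [0.5729, 0.2998, 0.133]
tcp_rot: [-179.9, 0.1, 76.7]
contact_force: [-0.6, -0.2, 0.6]
finger_gap: 0.45
gripper_force: 0.0
```

>>> servo_tool(moves=[[0.1,[0,0,0],[0,0,0]],[0.1,[0,0,0],[0,0,0]],[0.1,[0,0,0],[0,0,0]]])

```text
t: 42.9
ee_pos: [0.5735, 0.3012, 0.1349]
tcp_rot: [179.9, -0.1, 76.7]
contact_force: [0.7, 1.0, -0.7]
finger_gap: 0.447
gripper_force: 0.0
```

>>> servo_tool(moves=[[0.1,[-0.001,0.002,-0.03],[0,0,0]],[0.1,[-0.001,0.002,-0.05],[0,0,0]],[0.1,[-0.001,0.002,-0.06],[0,0,0]],[0.1,[-0.001,0.002,-0.06],[0,0,0]],[0.1,[-0.001,0.002,-0.06],[0,0,0]]])

```text
t: 43.32
ee_pos: [0.5723, 0.3021, 0.1035]
tcp_rot: [-180.0, 0.0, 76.7]
contact_force: [-0.7, 0.4, 0.4]
finger_gap: 0.448
gripper_force: 0.0
```

>>> servo_tool(moves=[[1,[0,0,0],[0,0,0]],[1,[0,0,0],[0,0,0]],[1,[0,0,0],[0,0,0]],[1,[0,0,0],[0,0,0]],[1,[0,0,0],[0,0,0]]])

```text
t: 43.73
ee_pos: [0.5724, 0.3021, 0.1036]
tcp_rot: [180.0, -0.0, 76.7]
contact_force: [-0.4, -0.4, 0.1]
finger_gap: 0.158
gripper_force: 25.0
```

>>> servo_tool(moves=[[1,[0,0,0],[0,0,0]],[1,[0,0,0],[0,0,0]],[1,[0,0,0],[0,0,0]]])

```text
t: 43.98
ee_pos: [0.5724, 0.3021, 0.1035]
tcp_rot: [180.0, -0.0, 76.7]
contact_force: [0.8, 0.4, 0.1]
finger_gap: 0.154
gripper_force: 25.0
```

>>> servo_tool(moves=[[1,[0,0,0.03],[0,0,0]],[1,[0,0,0.07],[0,0,0]],[1,[0,0,0.12],[0,0,0]],[1,[0,0,0.17],[0,0,0]],[1,[0,0,0.2],[0,0,0]]])

```text
t: 44.4
ee_pos: [0.5726, 0.3025, 0.2059]
tcp_rot: [179.9, -0.1, 76.7]
contact_force: [-0.8, 0.3, -0.2]
finger_gap: 0.157
gripper_force: 25.0
```

>>> servo_tool(moves=[[1,[0.002,-0.06,0],[0,0,0]],[1,[0.005,-0.12,0],[0,0,0]],[1,[0.007,-0.18,0],[0,0,0]],[1,[0.009,-0.24,0],[0,0,0]],[1,[0.011,-0.291,0],[0,0,0]]])

```text
t: 44.82
ee_pos: [0.5776, 0.1544, 0.2033]
tcp_rot: [-180.0, 0.0, 76.7]
contact_force: [0.2, 0.7, -1.6]
finger_gap: 0.155
gripper_force: 25.0
```

>>> servo_tool(moves=[[1,[0.002,-0.06,0],[0,0,0]],[1,[0.005,-0.12,0],[0,0,0]],[1,[0.007,-0.18,0],[0,0,0]],[1,[0.009,-0.24,0],[0,0,0]],[1,[0.011,-0.291,0],[0,0,0]]])

```text
t: 45.23
ee_pos: [0.583, 0.0088, 0.2034]
tcp_rot: [-180.0, 0.0, 76.7]
contact_force: [0.8, 0.8, -1.1]
finger_gap: 0.158
gripper_force: 25.0
```

>>> servo_tool(moves=[[1,[0.002,-0.06,0],[0,0,0]],[1,[0.005,-0.12,0],[0,0,0]],[1,[0.007,-0.18,0],[0,0,0]],[1,[0.009,-0.24,0],[0,0,0]],[1,[0.011,-0.291,0],[0,0,0]]])

```text
t: 45.65
ee_pos: [0.5884, -0.1367, 0.2033]
tcp_rot: [-180.0, 0.0, 76.7]
contact_force: [0.0, -0.4, -1.1]
finger_gap: 0.154
gripper_force: 25.0
```

>>> servo_tool(moves=[[1,[0.002,-0.06,0],[0,0,0]],[1,[0.005,-0.12,0],[0,0,0]],[1,[0.007,-0.18,0],[0,0,0]],[1,[0.009,-0.24,0],[0,0,0]],[1,[0.011,-0.291,0],[0,0,0]]])

```text
t: 46.07
ee_pos: [0.5938, -0.2822, 0.2032]
tcp_rot: [-180.0, 0.0, 76.7]
contact_force: [0.1, -0.5, -1.0]
finger_gap: 0.155
gripper_force: 25.0
```

>>> servo_tool(moves=[[1,[0,0,-0.07],[0,0,0]],[1,[0,0,-0.14],[0,0,0]],[1,[0,0,-0.21],[0,0,0]],[1,[0,0,-0.28],[0,0,0]],[1,[0,0,-0.32],[0,0,0]]])

```text
t: 46.48
ee_pos: [0.5925, -0.2792, 0.0394]
tcp_rot: [-179.8, -0.0, 76.7]
contact_force: [0.1, -0.9, -1.0]
finger_gap: 0.157
gripper_force: 25.0
```

>>> servo_tool(moves=[[1,[0,0,0],[0,0,0]],[1,[0,0,0],[0,0,0]],[1,[0,0,0],[0,0,0]],[1,[0,0,0],[0,0,0]]])

```text
t: 46.82
ee_pos: [0.5953, -0.2803, 0.0454]
tcp_rot: [179.9, 0.0, 76.7]
contact_force: [-0.0, -0.7, -0.3]
finger_gap: 0.155
gripper_force: 25.0
```

>>> servo_tool(moves=[[1,[0,0,-0.03],[0,0,0]],[1,[0,0,-0.04],[0,0,0]],[1,[0,0,-0.046],[0,0,0]],[1,[0,0,-0.05],[0,0,0]],[1,[0,0,-0.051],[0,0,0]]])

```text
t: 47.23
ee_pos: [0.594, -0.2798, 0.0185]
tcp_rot: [-179.9, 0.0, 76.7]
contact_force: [-9.7, 4.0, 18.5]
finger_gap: 0.151
gripper_force: 25.0
```

>>> servo_tool(moves=[[1,[0,0,0],[0,0,0]],[1,[0,0,0],[0,0,0]],[1,[0,0,0],[0,0,0]]])

```text
t: 47.48
ee_pos: [0.594, -0.2799, 0.0186]
tcp_rot: [-180.0, 0.0, 76.7]
contact_force: [-6.6, 2.4, 11.7]
finger_gap: 0.152
gripper_force: 25.0
```

>>> servo_tool(moves=[[0.1,[0,0,0.001],[0,0,0]],[0.1,[0,0,0.001],[0,0,0]],[0.1,[0,0,0.001],[0,0,0]],[0.1,[0,0,0.001],[0,0,0]],[0.1,[0,0,0.001],[0,0,0]]])

```text
t: 47.9
ee_pos: [0.5943, -0.2799, 0.0183]
tcp_rot: [-180.0, 0.0, 76.7]
contact_force: [-0.7, -0.1, -0.7]
finger_gap: 0.441
gripper_force: 0.0
```

>>> servo_tool(moves=[[0.1,[0,0,0.06],[0,0,0]],[0.1,[0,0,0.14],[0,0,0]],[0.1,[0,0,0.22],[0,0,0]],[0.1,[0,0,0.3],[0,0,0]],[0.1,[0,0,0.37],[0,0,0]]])

```text
t: 48.32
ee_pos: [0.5944, -0.2798, 0.2062]
tcp_rot: [179.9, 0.0, 76.7]
contact_force: [0.5, -0.2, -0.5]
finger_gap: 0.45
gripper_force: 0.0
```

>>> servo_tool(moves=[[0.1,[-0.008,0.06,0],[0,0,0]],[0.1,[-0.016,0.12,0],[0,0,0]],[0.1,[-0.024,0.18,0],[0,0,0]],[0.1,[-0.032,0.24,0],[0,0,0]],[0.1,[-0.038,0.298,0],[0,0,0]]])

```text
t: 48.73
ee_pos: [0.5748, -0.1294, 0.2035]
tcp_rot: [180.0, 0.0, 76.7]
contact_force: [0.3, -0.2, 0.6]
finger_gap: 0.452
gripper_force: 0.0
```

>>> servo_tool(moves=[[0.1,[-0.008,0.06,0],[0,0,0]],[0.1,[-0.016,0.12,0],[0,0,0]],[0.1,[-0.024,0.18,0],[0,0,0]],[0.1,[-0.032,0.24,0],[0,0,0]],[0.1,[-0.038,0.298,0],[0,0,0]]])

```text
t: 49.15
ee_pos: [0.5558, 0.0196, 0.2035]
tcp_rot: [180.0, 0.0, 76.7]
contact_force: [1.1, -0.1, -0.7]
finger_gap: 0.448
gripper_force: 0.0
```

```bash
python3 lk.py
```

```text
scene 311 [ 441.1 -363.1] 47.5 [ 441.9 -363.5] 27.6
scene 167 [ 595.5 -279.2] 35.0 [ 596.3 -279.9] 26.8
scene 183 [ 523.5 -359. ] 33.7 [ 524.3 -359.4] 27.6
top 111 [ 595.4 -278.6] 33.6 [ 594.9 -278.6] 31.1
top 116 [ 522.3 -358.2] 33.9 [ 521.8 -357.3] 29.4
top 213 [ 440.3 -362.4] 46.1 [ 441.8 -362.8] 30.7
scene pan floor 0.0871
  on pan 138 [629.9 287.9] 48.5 0.1152
top pan floor 0.0881
  on pan 235 [627.1 288.9] 47.5 0.1174
  on pan 240 [519.6 314.2] 47.0 0.119
49.25 [0.5557 0.0231 0.2038]
```

>>> servo_tool(moves=[[0.1,[-0.008,0.06,0],[0,0,0]],[0.1,[-0.016,0.12,0],[0,0,0]],[0.1,[-0.024,0.18,0],[0,0,0]],[0.1,[-0.032,0.24,0],[0,0,0]],[0.1,[-0.038,0.298,0],[0,0,0]]])

```text
t: 49.67
ee_pos: [0.537, 0.1681, 0.2035]
tcp_rot: [180.0, 0.0, 76.7]
contact_force: [2.0, -0.7, -0.6]
finger_gap: 0.447
gripper_force: 0.0
```

>>> servo_tool(moves=[[0.1,[-0.008,0.06,0],[0,0,0]],[0.1,[-0.016,0.12,0],[0,0,0]],[0.1,[-0.024,0.18,0],[0,0,0]],[0.1,[-0.032,0.24,0],[0,0,0]],[0.1,[-0.038,0.298,0],[0,0,0]]])

```text
t: 50.08
ee_pos: [0.5181, 0.3172, 0.2034]
tcp_rot: [180.0, 0.0, 76.7]
contact_force: [0.1, -0.2, 0.0]
finger_gap: 0.45
gripper_force: 0.0
```

>>> servo_tool(moves=[[0.1,[0,0,-0.05],[0,0,0]],[0.1,[0,0,-0.1],[0,0,0]],[0.1,[0,0,-0.13],[0,0,0]],[0.1,[0,0,-0.13],[0,0,0]],[0.1,[0,0,-0.13],[0,0,0]]])

```text
t: 50.5
ee_pos: [0.5183, 0.3157, 0.1383]
tcp_rot: [-179.9, 0.0, 76.7]
contact_force: [-0.3, 0.7, 0.1]
finger_gap: 0.449
gripper_force: 0.0
```

>>> servo_tool(moves=[[0.1,[0,0,0],[0,0,0]],[0.1,[0,0,0],[0,0,0]],[0.1,[0,0,0],[0,0,0]]])

```text
t: 50.75
ee_pos: [0.5188, 0.3162, 0.1395]
tcp_rot: [179.9, -0.1, 76.7]
contact_force: [0.2, -0.4, -0.1]
finger_gap: 0.447
gripper_force: 0.0
```

>>> servo_tool(moves=[[0.1,[0.001,-0.003,-0.03],[0,0,0]],[0.1,[0.001,-0.003,-0.05],[0,0,0]],[0.1,[0.001,-0.003,-0.065],[0,0,0]],[0.1,[0.001,-0.003,-0.065],[0,0,0]],[0.1,[0.001,-0.003,-0.065],[0,0,0]]])

```text
t: 51.17
ee_pos: [0.5186, 0.3146, 0.1058]
tcp_rot: [-180.0, 0.0, 76.7]
contact_force: [0.2, -0.2, 0.5]
finger_gap: 0.448
gripper_force: 0.0
```

>>> servo_tool(moves=[[1,[0,0,0],[0,0,0]],[1,[0,0,0],[0,0,0]],[1,[0,0,0],[0,0,0]],[1,[0,0,0],[0,0,0]],[1,[0,0,0],[0,0,0]]])

```text
t: 51.58
ee_pos: [0.5189, 0.3146, 0.1061]
tcp_rot: [180.0, -0.0, 76.7]
contact_force: [-0.4, -0.3, -0.5]
finger_gap: 0.155
gripper_force: 25.0
```

>>> servo_tool(moves=[[1,[0,0,0],[0,0,0]],[1,[0,0,0],[0,0,0]],[1,[0,0,0],[0,0,0]]])

```text
t: 51.83
ee_pos: [0.5189, 0.3146, 0.1059]
tcp_rot: [180.0, -0.0, 76.7]
contact_force: [0.4, 0.9, 0.7]
finger_gap: 0.154
gripper_force: 25.0
```

>>> servo_tool(moves=[[1,[0,0,0.03],[0,0,0]],[1,[0,0,0.07],[0,0,0]],[1,[0,0,0.12],[0,0,0]],[1,[0,0,0.17],[0,0,0]],[1,[0,0,0.2],[0,0,0]]])

```text
t: 52.25
ee_pos: [0.519, 0.315, 0.2082]
tcp_rot: [179.9, -0.1, 76.7]
contact_force: [-0.1, -0.5, -1.8]
finger_gap: 0.15
gripper_force: 25.0
```

>>> servo_tool(moves=[[1,[0.008,-0.06,0],[0,0,0]],[1,[0.016,-0.13,0],[0,0,0]],[1,[0.024,-0.2,0],[0,0,0]],[1,[0.032,-0.27,0],[0,0,0]],[1,[0.038,-0.334,0],[0,0,0]]])

```text
t: 52.67
ee_pos: [0.5377, 0.1453, 0.2057]
tcp_rot: [-180.0, 0.0, 76.7]
contact_force: [1.3, 0.6, -2.6]
finger_gap: 0.154
gripper_force: 25.0
```

>>> servo_tool(moves=[[1,[0.008,-0.06,0],[0,0,0]],[1,[0.016,-0.13,0],[0,0,0]],[1,[0.024,-0.2,0],[0,0,0]],[1,[0.032,-0.27,0],[0,0,0]],[1,[0.038,-0.334,0],[0,0,0]]])

```text
t: 53.08
ee_pos: [0.5565, -0.0217, 0.2058]
tcp_rot: [-180.0, 0.0, 76.7]
contact_force: [0.9, 0.5, -1.9]
finger_gap: 0.155
gripper_force: 25.0
```

>>> servo_tool(moves=[[1,[0.008,-0.06,0],[0,0,0]],[1,[0.016,-0.13,0],[0,0,0]],[1,[0.024,-0.2,0],[0,0,0]],[1,[0.032,-0.27,0],[0,0,0]],[1,[0.038,-0.334,0],[0,0,0]]])

```text
t: 53.5
ee_pos: [0.5754, -0.1887, 0.2057]
tcp_rot: [-180.0, 0.0, 76.7]
contact_force: [0.2, 0.1, -1.4]
finger_gap: 0.158
gripper_force: 25.0
```

>>> servo_tool(moves=[[1,[0.008,-0.06,0],[0,0,0]],[1,[0.016,-0.13,0],[0,0,0]],[1,[0.024,-0.2,0],[0,0,0]],[1,[0.032,-0.27,0],[0,0,0]],[1,[0.038,-0.334,0],[0,0,0]]])

```text
t: 53.92
ee_pos: [0.5943, -0.3556, 0.2055]
tcp_rot: [-180.0, 0.0, 76.7]
contact_force: [0.9, -1.2, -1.3]
finger_gap: 0.155
gripper_force: 25.0
```

>>> servo_tool(moves=[[1,[0,0,-0.07],[0,0,0]],[1,[0,0,-0.14],[0,0,0]],[1,[0,0,-0.21],[0,0,0]],[1,[0,0,-0.28],[0,0,0]],[1,[0,0,-0.32],[0,0,0]]])

```text
t: 54.33
ee_pos: [0.5929, -0.3525, 0.0416]
tcp_rot: [-179.7, -0.1, 76.7]
contact_force: [0.1, -0.8, -1.6]
finger_gap: 0.154
gripper_force: 25.0
```

>>> servo_tool(moves=[[1,[0,0,0],[0,0,0]],[1,[0,0,0],[0,0,0]],[1,[0,0,0],[0,0,0]],[1,[0,0,0],[0,0,0]]])

```text
t: 54.67
ee_pos: [0.5958, -0.3539, 0.0481]
tcp_rot: [179.9, 0.1, 76.7]
contact_force: [-0.4, -0.1, -1.3]
finger_gap: 0.154
gripper_force: 25.0
```

```bash
python3 lk.py
```

```text
scene 308 [ 441.6 -363. ] 47.7 [ 442.1 -363.7] 27.9
scene 180 [ 523.1 -358.5] 34.3 [ 524.3 -359. ] 27.3
top 110 [ 595.5 -278.8] 33.3 [ 596.  -278.7] 30.4
scene pan floor 0.093
  on pan 133 [627.8 288.3] 46.4 0.1207
top pan floor 0.0937
  on pan 237 [627.3 288. ] 47.1 0.1242
54.7667 [ 0.5955 -0.3538  0.0476]
```

>>> servo_tool(moves=[[1,[0,0,-0.03],[0,0,0]],[1,[0,0,-0.044],[0,0,0]],[1,[0,0,-0.05],[0,0,0]],[1,[0,0,-0.053],[0,0,0]],[1,[0,0,-0.055],[0,0,0]]])

```text
t: 55.18
ee_pos: [0.5945, -0.3532, 0.0181]
tcp_rot: [-179.9, -0.0, 76.7]
contact_force: [-4.4, 1.9, 8.0]
finger_gap: 0.157
gripper_force: 25.0
```

>>> servo_tool(moves=[[1,[0,0,0],[0,0,0]],[1,[0,0,0],[0,0,0]],[1,[0,0,0],[0,0,0]]])

```text
t: 55.43
ee_pos: [0.595, -0.3535, 0.0186]
tcp_rot: [180.0, 0.0, 76.7]
contact_force: [-0.3, 0.2, -2.8]
finger_gap: 0.151
gripper_force: 25.0
```

>>> servo_tool(moves=[[1,[0,0,-0.001],[0,0,0]],[1,[0,0,-0.001],[0,0,0]],[0.1,[0,0,-0.001],[0,0,0]],[0.1,[0,0,-0.001],[0,0,0]],[0.1,[0,0,-0.001],[0,0,0]]])

```text
t: 55.85
ee_pos: [0.5948, -0.3534, 0.0179]
tcp_rot: [180.0, 0.0, 76.7]
contact_force: [0.5, 0.1, 0.1]
finger_gap: 0.329
gripper_force: 0.0
```

>>> servo_tool(moves=[[0.1,[0,0,0],[0,0,0]],[0.1,[0,0,0],[0,0,0]],[0.1,[0,0,0],[0,0,0]]])

```text
t: 56.1
ee_pos: [0.5948, -0.3534, 0.0179]
tcp_rot: [-180.0, 0.0, 76.7]
contact_force: [-0.0, -0.3, 0.1]
finger_gap: 0.449
gripper_force: 0.0
```

>>> servo_tool(moves=[[0.1,[0,0,0.06],[0,0,0]],[0.1,[0,0,0.14],[0,0,0]],[0.1,[0,0,0.22],[0,0,0]],[0.1,[0,0,0.3],[0,0,0]],[0.1,[0,0,0.37],[0,0,0]]])

```text
t: 56.52
ee_pos: [0.5949, -0.3534, 0.2058]
tcp_rot: [179.9, 0.0, 76.7]
contact_force: [0.5, 0.5, -1.0]
finger_gap: 0.45
gripper_force: 0.0
```

>>> servo_tool(moves=[[0.1,[0.004,0.06,0],[0,0,0]],[0.1,[0.008,0.12,0],[0,0,0]],[0.1,[0.012,0.19,0],[0,0,0]],[0.1,[0.014,0.26,0],[0,0,0]],[0.1,[0.016,0.321,0],[0,0,0]]])

```text
t: 56.93
ee_pos: [0.6027, -0.1905, 0.2031]
tcp_rot: [180.0, -0.0, 76.8]
contact_force: [0.8, 0.5, 1.1]
finger_gap: 0.451
gripper_force: 0.0
```

>>> servo_tool(moves=[[0.1,[0.004,0.06,0],[0,0,0]],[0.1,[0.008,0.12,0],[0,0,0]],[0.1,[0.012,0.19,0],[0,0,0]],[0.1,[0.014,0.26,0],[0,0,0]],[0.1,[0.016,0.321,0],[0,0,0]]])

```text
t: 57.35
ee_pos: [0.6106, -0.03, 0.2031]
tcp_rot: [180.0, -0.0, 76.8]
contact_force: [-0.2, 0.0, 0.6]
finger_gap: 0.45
gripper_force: 0.0
```

```bash
python3 lk.py
```

```text
scene 310 [ 441.7 -362.4] 48.5 [ 441.7 -363.1] 26.7
scene 173 [ 596.  -278.8] 34.7 [ 596.1 -279.5] 27.0
scene 181 [ 523.2 -358.3] 34.3 [ 523.7 -358.3] 27.4
scene 357 [ 596.3 -353.7] 47.1 [ 597.6 -353.4] 27.3
top 111 [ 597.5 -278.5] 36.7 [ 595.7 -278.5] 29.5
top 203 [ 596.2 -352.9] 46.6 [ 595.  -353.6] 31.7
top 117 [ 522.8 -357.9] 34.1 [ 522.2 -359.6] 30.1
top 206 [ 440.8 -363.2] 45.6 [ 441.8 -361.8] 30.7
scene pan floor 0.0936
  on pan 113 [629.6 288.3] 47.4 0.1197
top pan floor 0.0938
  on pan 235 [627.7 287.8] 47.2 0.1247
57.45 [ 0.6107 -0.0263  0.2033]
```

>>> servo_tool(moves=[[0.1,[0.004,0.06,0],[0,0,0]],[0.1,[0.008,0.12,0],[0,0,0]],[0.1,[0.012,0.19,0],[0,0,0]],[0.1,[0.014,0.26,0],[0,0,0]],[0.1,[0.016,0.321,0],[0,0,0]]])

```text
t: 57.87
ee_pos: [0.6187, 0.1297, 0.203]
tcp_rot: [-180.0, -0.0, 76.7]
contact_force: [0.6, 0.6, -0.4]
finger_gap: 0.45
gripper_force: 0.0
```

>>> servo_tool(moves=[[0.1,[0.004,0.06,0],[0,0,0]],[0.1,[0.008,0.12,0],[0,0,0]],[0.1,[0.012,0.19,0],[0,0,0]],[0.1,[0.014,0.26,0],[0,0,0]],[0.1,[0.016,0.321,0],[0,0,0]]])

```text
t: 58.28
ee_pos: [0.6267, 0.2902, 0.2028]
tcp_rot: [-180.0, -0.0, 76.7]
contact_force: [0.0, -0.5, 0.3]
finger_gap: 0.451
gripper_force: 0.0
```

>>> servo_tool(moves=[[0.1,[0,0,-0.05],[0,0,0]],[0.1,[0,0,-0.1],[0,0,0]],[0.1,[0,0,-0.12],[0,0,0]],[0.1,[0,0,-0.12],[0,0,0]],[0.1,[0,0,-0.12],[0,0,0]]])

```text
t: 58.7
ee_pos: [0.6271, 0.288, 0.1433]
tcp_rot: [-180.0, 0.0, 76.7]
contact_force: [0.1, 0.4, 0.9]
finger_gap: 0.451
gripper_force: 0.0
```

>>> servo_tool(moves=[[0.1,[0,0,0],[0,0,0]],[0.1,[0,0,0],[0,0,0]],[0.1,[0,0,0],[0,0,0]]])

```text
t: 58.95
ee_pos: [0.6273, 0.2886, 0.1441]
tcp_rot: [179.9, -0.1, 76.7]
contact_force: [0.5, -0.2, -0.2]
finger_gap: 0.453
gripper_force: 0.0
```

>>> servo_tool(moves=[[0.1,[0,0,-0.03],[0,0,0]],[0.1,[0,0,-0.05],[0,0,0]],[0.1,[0,0,-0.063],[0,0,0]],[0.1,[0,0,-0.063],[0,0,0]],[0.1,[0,0,-0.063],[0,0,0]]])

```text
t: 59.37
ee_pos: [0.6267, 0.2886, 0.1113]
tcp_rot: [-180.0, 0.0, 76.7]
contact_force: [0.6, 0.3, 0.3]
finger_gap: 0.45
gripper_force: 0.0
```

>>> servo_tool(moves=[[1,[0,0,0],[0,0,0]],[1,[0,0,0],[0,0,0]],[1,[0,0,0],[0,0,0]],[1,[0,0,0],[0,0,0]],[1,[0,0,0],[0,0,0]]])

```text
t: 59.78
ee_pos: [0.6268, 0.2887, 0.1116]
tcp_rot: [180.0, -0.0, 76.7]
contact_force: [0.4, 0.1, 0.5]
finger_gap: 0.158
gripper_force: 25.0
```

>>> servo_tool(moves=[[1,[0,0,0],[0,0,0]],[1,[0,0,0],[0,0,0]],[1,[0,0,0],[0,0,0]]])

```text
t: 60.03
ee_pos: [0.6268, 0.2887, 0.1114]
tcp_rot: [180.0, -0.0, 76.7]
contact_force: [1.6, 1.3, 1.0]
finger_gap: 0.159
gripper_force: 25.0
```

>>> servo_tool(moves=[[1,[0,0,0.03],[0,0,0]],[1,[0,0,0.07],[0,0,0]],[1,[0,0,0.12],[0,0,0]],[1,[0,0,0.17],[0,0,0]],[1,[0,0,0.19],[0,0,0]]])

```text
t: 60.45
ee_pos: [0.6276, 0.2893, 0.2109]
tcp_rot: [179.8, -0.1, 76.7]
contact_force: [0.8, 1.3, -1.2]
finger_gap: 0.158
gripper_force: 25.0
```

>>> servo_tool(moves=[[1,[-0.012,-0.06,0],[0,0,0]],[1,[-0.024,-0.12,0],[0,0,0]],[1,[-0.036,-0.18,0],[0,0,0]],[1,[-0.048,-0.24,0],[0,0,0]],[1,[-0.06,-0.288,0],[0,0,0]]])

```text
t: 60.87
ee_pos: [0.5963, 0.142, 0.2063]
tcp_rot: [-180.0, 0.1, 76.6]
contact_force: [0.3, -0.3, -2.5]
finger_gap: 0.154
gripper_force: 25.0
```

>>> servo_tool(moves=[[1,[-0.012,-0.06,0],[0,0,0]],[1,[-0.024,-0.12,0],[0,0,0]],[1,[-0.036,-0.18,0],[0,0,0]],[1,[-0.048,-0.24,0],[0,0,0]],[1,[-0.06,-0.288,0],[0,0,0]]])

```text
t: 61.28
ee_pos: [0.5661, -0.0019, 0.2064]
tcp_rot: [-180.0, 0.0, 76.6]
contact_force: [0.7, -1.0, -2.0]
finger_gap: 0.156
gripper_force: 25.0
```

>>> servo_tool(moves=[[1,[-0.012,-0.06,0],[0,0,0]],[1,[-0.024,-0.12,0],[0,0,0]],[1,[-0.036,-0.18,0],[0,0,0]],[1,[-0.048,-0.24,0],[0,0,0]],[1,[-0.06,-0.288,0],[0,0,0]]])

```text
t: 61.7
ee_pos: [0.536, -0.1458, 0.2064]
tcp_rot: [-180.0, 0.0, 76.7]
contact_force: [0.5, -0.6, -1.4]
finger_gap: 0.155
gripper_force: 25.0
```

>>> servo_tool(moves=[[1,[-0.012,-0.06,0],[0,0,0]],[1,[-0.024,-0.12,0],[0,0,0]],[1,[-0.036,-0.18,0],[0,0,0]],[1,[-0.048,-0.24,0],[0,0,0]],[1,[-0.06,-0.288,0],[0,0,0]]])

```text
t: 62.12
ee_pos: [0.5058, -0.2897, 0.2064]
tcp_rot: [-180.0, 0.0, 76.7]
contact_force: [-0.4, -0.3, -1.6]
finger_gap: 0.151
gripper_force: 25.0
```

>>> servo_tool(moves=[[1,[0,0,-0.07],[0,0,0]],[1,[0,0,-0.14],[0,0,0]],[1,[0,0,-0.21],[0,0,0]],[1,[0,0,-0.28],[0,0,0]],[1,[0,0,-0.32],[0,0,0]]])

```text
t: 62.53
ee_pos: [0.5051, -0.2866, 0.0429]
tcp_rot: [-179.8, -0.1, 76.7]
contact_force: [0.4, -0.0, -2.7]
finger_gap: 0.159
gripper_force: 25.0
```

>>> servo_tool(moves=[[1,[0,0,0],[0,0,0]],[1,[0,0,0],[0,0,0]],[1,[0,0,0],[0,0,0]],[1,[0,0,0],[0,0,0]]])

```text
t: 62.87
ee_pos: [0.5077, -0.2879, 0.0483]
tcp_rot: [179.9, 0.0, 76.7]
contact_force: [-0.2, 0.3, -1.4]
finger_gap: 0.154
gripper_force: 25.0
```

```bash
python3 lk.py
```

```text
scene 45 [ 513.6 -291.3] 43.3 [ 525.3 -302.2] 39.9
scene 306 [ 441.1 -362.4] 48.4 [ 442.1 -362.9] 27.6
scene 170 [ 595.9 -279.1] 35.2 [ 595.9 -279.6] 27.4
scene 180 [ 523.9 -358.1] 34.7 [ 524.  -358.9] 27.3
scene 357 [ 596.3 -353. ] 46.8 [ 597.2 -353.3] 27.9
top 50 [ 597.8 -274.6] 31.2 [ 597.3 -275.7] 27.2
scene pan floor 0.0988
top pan floor 0.0996
62.9667 [ 0.5075 -0.2879  0.0479]
```

>>> servo_tool(moves=[[1,[0,0,-0.03],[0,0,0]],[1,[0,0,-0.044],[0,0,0]],[1,[0,0,-0.05],[0,0,0]],[1,[0,0,-0.054],[0,0,0]],[1,[0,0,-0.056],[0,0,0]]])

```text
t: 63.38
ee_pos: [0.5068, -0.2874, 0.0185]
tcp_rot: [-180.0, 0.0, 76.7]
contact_force: [-0.1, 0.2, -1.7]
finger_gap: 0.156
gripper_force: 25.0
```

>>> servo_tool(moves=[[1,[0,0,0],[0,0,0]],[1,[0,0,0],[0,0,0]],[1,[0,0,0],[0,0,0]]])

```text
t: 63.63
ee_pos: [0.5069, -0.2875, 0.0187]
tcp_rot: [180.0, 0.0, 76.7]
contact_force: [0.5, 0.4, -2.0]
finger_gap: 0.157
gripper_force: 25.0
```

>>> servo_tool(moves=[[1,[0,0,-0.001],[0,0,0]],[1,[0,0,-0.002],[0,0,0]],[1,[0,0,-0.002],[0,0,0]],[1,[0,0,-0.002],[0,0,0]]])

```text
t: 63.97
ee_pos: [0.5069, -0.2875, 0.0177]
tcp_rot: [180.0, 0.0, 76.7]
contact_force: [-2.0, 0.1, 4.2]
finger_gap: 0.156
gripper_force: 25.0
```

>>> servo_tool(moves=[[0.1,[0,0,0],[0,0,0]],[0.1,[0,0,0],[0,0,0]],[0.1,[0,0,0],[0,0,0]],[0.1,[0,0,0],[0,0,0]],[0.1,[0,0,0],[0,0,0]]])

```text
t: 64.38
ee_pos: [0.5068, -0.2874, 0.0173]
tcp_rot: [-180.0, -0.0, 76.7]
contact_force: [-0.5, -0.4, -0.3]
finger_gap: 0.441
gripper_force: 0.0
```

>>> servo_tool(moves=[[0.1,[0,0,0.06],[0,0,0]],[0.1,[0,0,0.14],[0,0,0]],[0.1,[0,0,0.22],[0,0,0]],[0.1,[0,0,0.3],[0,0,0]],[0.1,[0,0,0.38],[0,0,0]]])

```text
t: 64.8
ee_pos: [0.5065, -0.2871, 0.2094]
tcp_rot: [-180.0, -0.0, 76.7]
contact_force: [1.0, -0.6, 0.4]
finger_gap: 0.451
gripper_force: 0.0
```

>>> servo_tool(moves=[[0.1,[-0.07,-0.05,0],[0,0,0]],[0.1,[-0.14,-0.1,0],[0,0,0]],[0.1,[-0.2,-0.15,0],[0,0,0]],[0.1,[-0.2,-0.2,0],[0,0,0]],[0.1,[-0.2,-0.2,0],[0,0,0]]])

```text
t: 65.22
ee_pos: [0.4039, -0.3924, 0.2076]
tcp_rot: [-180.0, 0.1, 76.3]
contact_force: [0.4, 0.1, -0.1]
finger_gap: 0.452
gripper_force: 0.0
```

>>> servo_tool(moves=[[0.1,[-0.05,-0.05,0],[0,0,0]],[0.1,[-0.05,-0.1,0],[0,0,0]],[0.1,[-0.05,-0.15,0],[0,0,0]],[0.1,[-0.05,-0.2,0],[0,0,0]],[0.1,[-0.05,-0.2,0],[0,0,0]]])

```text
t: 65.63
ee_pos: [0.3805, -0.4913, 0.2068]
tcp_rot: [-180.0, 0.1, 76.5]
contact_force: [-0.5, -1.4, -0.7]
finger_gap: 0.452
gripper_force: 0.0
```

```bash
python3 lk.py; python3 - <<'E'
from h import *
im,d=robot.get_image("top")
cv2.imwrite("pics/s6.png",cv2.resize(im[120:320,60:460],(800,400),interpolation=2))
E
```

```text
scene 284 [ 508.9 -287. ] 46.4 [ 508.7 -287.1] 27.6
scene 308 [ 441.5 -363. ] 46.8 [ 441.3 -363.2] 27.6
scene 172 [ 596.4 -278.5] 34.6 [ 596.5 -278.8] 27.4
scene 181 [ 523.1 -358.5] 34.5 [ 524. -359.] 27.0
scene 395 [ 604.3 -393.9] 46.4 [ 604.1 -394.6] 27.7
top 206 [ 603.4 -393.4] 45.8 [ 603.2 -393.6] 30.5
top 110 [ 595.3 -279.1] 34.2 [ 595.8 -278.5] 29.5
top 114 [ 522. -358.] 34.1 [ 522.1 -357.4] 32.7
top 203 [ 508.1 -287.1] 46.4 [ 508.4 -287. ] 30.6
top 214 [ 440.8 -362.7] 46.0 [ 440.6 -362.6] 30.9
scene pan floor 0.0988
top pan floor 0.0996
65.7333 [ 0.3818 -0.4876  0.2068]
```

View pics/s6.png

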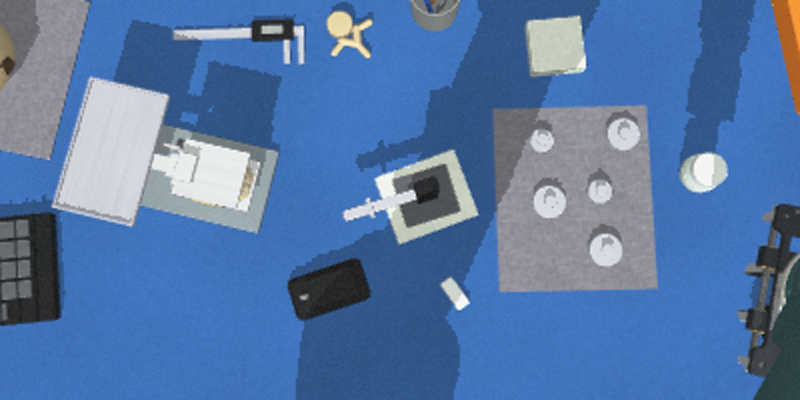

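The final top view shows all five weights on the mat. One was nudged to (604, -394) mm but is still fully on it. The pan is empty and up, and the gauge is on its card at crop pixel (425,195). Handing in.

>>> servo_tool(moves=[[0.1,[0,0,0],[0,0,0]],[0.1,[0,0,0],[0,0,0]],[0.1,[0,0,0],[0,0,0]],[0.1,[0,0,0],[0,0,0]],[0.1,[0,0,0],[0,0,0]]])

```text
t: 66.2
ee_pos: [0.3819, -0.4872, 0.2075]
tcp_rot: [180.0, 0.0, 76.7]
contact_force: [0.5, -0.7, -0.7]
finger_gap: 0.454
gripper_force: 0.0
```

```bash
python3 lk.py | grep -v scene; python3 -c "
from bench import robot
print(robot.hand_in())"
```

```text
top 203 [ 603.5 -394. ] 46.1 [ 603.3 -393.9] 29.4
top 112 [ 595.6 -277. ] 36.9 [ 595.6 -278.4] 31.8
top 112 [ 521.6 -358.1] 34.5 [ 522.  -359.2] 30.6
top 208 [ 508.5 -286.6] 45.5 [ 508.5 -287.3] 31.6
top 206 [ 440.8 -363.1] 45.6 [ 441.9 -362.5] 29.6
top pan floor 0.0996
66.3 [ 0.3818 -0.4873  0.2075]
the job is handed in; nothing more can be done
None
```

The job is handed in at about 66 s with no score returned: the pan took 500 g and sank 15 mm, the gauge's collar was held against the teeth for about 4 s, and the gauge is back on its card with all five weights on the mat and the pan risen.

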